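# Gather the anchor blocks and pour them into the stock bin

## Task

Lift the scoop cup off its peg and stand it upright on the bench or the plate, then gather every loose anchor block lying about into it. Pick the cup up by its handle, pour all the blocks out of it into the grey stock bin, and hang the empty cup back on its peg by its eye. Do not disturb the other things on the bench.

Things in the scene. Friction and masses are not known exactly. Their poses are not given: they have to be found in the camera images.
- cup: Open steel scoop cup with flat back and upright handle, 0.18 kg; starts hung on the stand's peg, can stand upright. Origin: centre of the underside of its flat floor (64 x 96 mm); z up, -x the front (pouring) side, +x the flat back (outer face at x = 36 mm), y across. Walls 4 mm thick, inside width 88 mm; back and sides 60 mm high, cheeks beside the sloping front up to 66 mm.
- cup_grip (a point): Middle of the cup's black grip, cup frame (29, 0, 132) mm. The grip is the upper part of the handle, which stands up at the middle of the back: 28 mm wide (y), 14 mm thick (x = 22 to 36 mm), from 106 to 156 mm above the underside.
- cup_eye (a point): Centre of the eye (rectangular hanging hole) in the handle below the grip, cup frame (30, 0, 81) mm: 26 mm wide (y), 30 mm high (66 to 96 mm above the cup's underside), running through along x in a frame 40 mm wide, 12 mm thick.
- cup_lip (a point): Middle of the cup's front pouring lip, cup frame (-69, 0, 40) mm. The front wall slopes up to it at 45 degrees from the floor's front edge (x = -32 mm).
- stand: Yellow perforated upright panel fixed to the bench, 130 mm wide, 168 mm high, 12 mm thick, with a foot behind. Origin: on the bench, middle of its front face's lower edge; -x points out of the front face (the way the peg points), z up. The hung cup stands upright, its back against the panel: same axes, its origin 37 mm before the face and 68 mm above the bench.
- peg (a point): Midpoint of the peg's shaft, 18 mm out from the panel, 160 mm above the bench; turns with the stand. Steel peg 8 mm thick, level, square to the panel; its outer end, 32 to 40 mm from the face, turns up to a height of 172 mm (8 mm above the shaft's top). The cup must be raised 8 to 22 mm from its hung place to pass the turned-up end, going off along -x and on along +x.
- bin: Open grey plastic stock bin, 190 x 190 mm, 70 mm high, walls 5 mm, fixed to the bench. Origin: centre of its underside, z up.
- plate: Aluminium assembly plate 240 (x) x 330 (y) mm, 4 mm thick, lying fixed on the bench. Origin: centre of its underside.
- block0: Loose aluminium anchor block 28 (x) x 20 (y) x 18 (z) mm with a small dark bore on top, 26 g, lying on the plate; origin at its centre. All eight are alike; only some of them are present in a run.
- block1: Loose aluminium anchor block 28 (x) x 20 (y) x 18 (z) mm with a small dark bore on top, 26 g, lying on the plate; origin at its centre. All eight are alike; only some of them are present in a run.
- block2: Loose aluminium anchor block 28 (x) x 20 (y) x 18 (z) mm with a small dark bore on top, 26 g, lying on the plate; origin at its centre. All eight are alike; only some of them are present in a run.
- block3: Loose aluminium anchor block 28 (x) x 20 (y) x 18 (z) mm with a small dark bore on top, 26 g, lying on the plate; origin at its centre. All eight are alike; only some of them are present in a run.
- block4: Loose aluminium anchor block 28 (x) x 20 (y) x 18 (z) mm with a small dark bore on top, 26 g, lying on the plate; origin at its centre. All eight are alike; only some of them are present in a run.
- block5: Loose aluminium anchor block 28 (x) x 20 (y) x 18 (z) mm with a small dark bore on top, 26 g, lying on the plate; origin at its centre. All eight are alike; only some of them are present in a run.
- block6: Loose aluminium anchor block 28 (x) x 20 (y) x 18 (z) mm with a small dark bore on top, 26 g, lying on the plate; origin at its centre. All eight are alike; only some of them are present in a run.
- block7: Loose aluminium anchor block 28 (x) x 20 (y) x 18 (z) mm with a small dark bore on top, 26 g, lying on the plate; origin at its centre. All eight are alike; only some of them are present in a run.
- bottle: Bystander: water bottle with blue cap, 64 mm across, 200 mm high, standing on the bench; origin at its underside. Leave alone.
- screwdriver: Bystander: screwdriver lying beyond the plate. Leave alone.
- wrench: Bystander: open-ended wrench on the bench, nearer the robot. Leave alone.
- tape: Bystander: black roll of tape 68 mm across, 19 mm high. Leave alone.
- pliers: Bystander: red-handled pliers on the bench. Leave alone.
- meter: Bystander: black multimeter 130 x 70 x 32 mm. Leave alone.
Things that resemble listed ones, but are neither listed nor needed, are in the scene too. Leave any blue or brown look-alike of the block0 alone.

How it is judged (in metres and radians):
On the way, in this order (a step that is already met when the one before it is completed fails the run):
1. the cup is off the peg and stands upright on the bench or plate (angle between cup's own z axis and vertical below 0.2 rad and height (world z) of cup below 0.02 m and distance between cup_eye and peg above 0.07 m), for 0.2 s.
2. every block present lies in the upright cup (heaped is fine) (angle between cup's own z axis and vertical below 0.2 rad and height (world z) of cup below 0.02 m and x of block0 in the frame of cup between -0.072 and 0.034 m and y of block0 in the frame of cup between -0.046 and 0.046 m and z of block0 in the frame of cup between 0 and 0.085 m and x of block1 in the frame of cup between -0.072 and 0.034 m and y of block1 in the frame of cup between -0.046 and 0.046 m and z of block1 in the frame of cup between 0 and 0.085 m and x of block2 in the frame of cup between -0.072 and 0.034 m and y of block2 in the frame of cup between -0.046 and 0.046 m and z of block2 in the frame of cup between 0 and 0.085 m and x of block3 in the frame of cup between -0.072 and 0.034 m and y of block3 in the frame of cup between -0.046 and 0.046 m and z of block3 in the frame of cup between 0 and 0.085 m and x of block4 in the frame of cup between -0.072 and 0.034 m and y of block4 in the frame of cup between -0.046 and 0.046 m and z of block4 in the frame of cup between 0 and 0.085 m and x of block5 in the frame of cup between -0.072 and 0.034 m and y of block5 in the frame of cup between -0.046 and 0.046 m and z of block5 in the frame of cup between 0 and 0.085 m and x of block6 in the frame of cup between -0.072 and 0.034 m and y of block6 in the frame of cup between -0.046 and 0.046 m and z of block6 in the frame of cup between 0 and 0.085 m and x of block7 in the frame of cup between -0.072 and 0.034 m and y of block7 in the frame of cup between -0.046 and 0.046 m and z of block7 in the frame of cup between 0 and 0.085 m), for 0.2 s.
3. the cup is tipped over the bin (more than 0.6 rad, its lip above the bin) (angle between cup's own z axis and vertical above 0.6 rad and horizontal distance between cup_lip and bin below 0.13 m and height (world z) of cup_lip above 0.06 m), for 0.05 s.
4. every block present lies in the bin (x of block0 in the frame of bin between -0.09 and 0.09 m and y of block0 in the frame of bin between -0.09 and 0.09 m and z of block0 in the frame of bin between 0 and 0.065 m and x of block1 in the frame of bin between -0.09 and 0.09 m and y of block1 in the frame of bin between -0.09 and 0.09 m and z of block1 in the frame of bin between 0 and 0.065 m and x of block2 in the frame of bin between -0.09 and 0.09 m and y of block2 in the frame of bin between -0.09 and 0.09 m and z of block2 in the frame of bin between 0 and 0.065 m and x of block3 in the frame of bin between -0.09 and 0.09 m and y of block3 in the frame of bin between -0.09 and 0.09 m and z of block3 in the frame of bin between 0 and 0.065 m and x of block4 in the frame of bin between -0.09 and 0.09 m and y of block4 in the frame of bin between -0.09 and 0.09 m and z of block4 in the frame of bin between 0 and 0.065 m and x of block5 in the frame of bin between -0.09 and 0.09 m and y of block5 in the frame of bin between -0.09 and 0.09 m and z of block5 in the frame of bin between 0 and 0.065 m and x of block6 in the frame of bin between -0.09 and 0.09 m and y of block6 in the frame of bin between -0.09 and 0.09 m and z of block6 in the frame of bin between 0 and 0.065 m and x of block7 in the frame of bin between -0.09 and 0.09 m and y of block7 in the frame of bin between -0.09 and 0.09 m and z of block7 in the frame of bin between 0 and 0.065 m), for 0.2 s.
At the end, for the whole second after the job is handed in: Every block present is at rest in the bin, and the cup hangs at rest on the peg by its eye (peg through the eye, eye within 15 mm of the peg sideways), upright within 0.3 rad (all of step 4 and x of cup_eye in the frame of stand between -0.036 and 0 m and y of cup_eye in the frame of stand between -0.015 and 0.015 m and z of cup_eye in the frame of stand between 0.135 and 0.163 m and angle between cup's own z axis and vertical below 0.3 rad and linear speed of each of cup, block0, block1, block2, block3, block4, block5, block6, block7 below 0.03 m/s); the robot touches nothing.
It fails at once if a bystander is shifted by more than 50 mm (distance of any of bottle, screwdriver, wrench, tape, pliers, meter from where it was at the start of the episode above 0.05 m).
It fails at once if the water bottle is knocked over (angle between bottle's own z axis and vertical above 0.5 rad).
Of block0, block1, block2, block3, block4, block5, block6, block7 only 5 to 7 are there at a start; the rules pass over those that are not, and their reading is None.
At some moment in a run one of block0, block1, block2, block3, block4, block5, block6, block7 may be knocked a few centimetres aside while the robot is not near it.
It also fails if it takes over 210 s, if anything falls off the work surface, if the arm or the gripper's body presses on something with over 40 N, if the wrist force passes 120 N, or if a joint passes its speed limit or range.

## Robot

A 6-joint arm with a two-finger parallel gripper is mounted at the origin on the work surface. World frame = base frame: x ahead of the robot, y to its left, z up, the work surface at z = 0. Lengths are in mm, angles in rad, forces in N, time in s.
With the tool pointing down it reaches from about 350 to 875 mm from the base axis. Payload 4.2 kg.
Tool frame: the origin (TCP) lies on the mounting face of the last link; the fingertips stand 173 mm ahead of it and the grasp point (between the pads) lies 155 mm ahead of it (tcp_to_grasp is the distance from the TCP to the grasp point, in mm); z points along the fingers, y is the direction in which the jaws open and shut (so a half turn about z gives the same grasp; the last joint's range is limited). The gripper opens to 85 mm and grips with 20 to 120 N. Pads are 22 mm wide; open, the fingers measure 114 mm over their backs; the gripper's body (76 mm by 85 mm) begins 54 mm behind the grasp point. The pads swing forward as they close: fully open they stand 13 mm farther back than shut.
Start: joints at [-0.968, 0.385, 0.008, 0, -1.194, -0.259], TCP at [210.682, -588.399, 404.712] pointing down, gripper open.
Joint ranges: [-3.14, 3.14], [-1.21, 2.06], [-1.07, 1.41], [-3.16, 2.05], [-2.99, -0.16], [-3.1, 3.1]. Speed limits (rad/s): [2.79, 2.79, 3.14, 3.14, 3.14, 3.14].

## Interface

Orientations are given as a unit quaternion [x, y, z, w].
In Python, from bench import * gives the robot as it stands. The module is installed in compiled form; this text tells all that it offers.
- The arm moves only by the tool apply_moves, never from a script. Its arguments are lists of equal length, an entry for each row: "fingers": the closure, from 0 (fully open) to 1 (shut); "dp": the shift along the world's x, y, z in cm, a list of three; "yaw": the turn about the world's z in degrees. A call has 1 to 10 rows; each row is the pose to reach, as a shift and turn from the pose measured when the call began; what a row does not reach only later rows make up. A row lasts 1/10 s, in which the tool goes at most 50 mm and 8.59 degrees, less where a joint would pass 70% of its speed; a pose out of reach is approached as far as the arm can. A call with a gripper value outside its range is refused whole. The fingers move at their own pace and stop on an object; the grip force is fixed at half the most. Time passes only in rows, so rows that repeat a pose let the fingers close. It gives the time, the measured TCP pose, the force and the opening at its end, in the units of the state.
- read_state(): the state, without advancing time (a new reading comes with each control period).
- get_image(name): name is "scene" or "top"; returns a dict with "color" (480x640x3 uint8, blue, green, red), "mtx" (3x3 intrinsics, pixels), "camera_from_world" (4x4, takes a point from world to camera coordinates). Camera axes: x right, y down, z forward; pixel columns grow to the right and rows downward; lengths in mm; the calibration is good to about 2 mm. A picture is of the moment at which its call begins. There is no depth.
- job_done(): hands the job in, once; it reports no verdict.
The state is a dict: "clock": time; "joints": joint angles; "joint_vel": joint speeds; "joint_efforts": joint torques, N m; "position": TCP position; "ee_rot": TCP orientation; "contact_force": force on the tool from outside, world axes, zero at the start; "wrist_torque": the same for the moment, N m; "gripper_width": finger opening in mm.
Only numpy, scipy, OpenCV 4.12 (cv2) and the standard library are available. Lean on these libraries where they do the work, as an engineer would, in place of code of your own. Each camera call takes 0.05 s, during which the arm holds its last target. There are 200 camera calls.

## Working session

There is one attempt and no reset: what is moved stays moved. The work goes in short steps, Python scripts to look and compute and a tool call to move; the robot and the scene stay as the last step left them, time stands still between calls to the robot, and variables do not carry over. Pictures are saved under pics/ and viewed, about 12 in all and at most 16, crops included, and the job is handed in when it is done.

Besides the shell and the picture viewer there is one more tool, called after "Call:" as name([rows], argument=value, ...), one row to a line, values as JSON. apply_moves: Moves the arm, as the interface text tells. Its arguments: {"type":"object","properties":{"fingers":{"type":"array","items":{"type":"number"}},"dp":{"type":"array","items":{"type":"array","items":{"type":"number"}}},"yaw":{"type":"array","items":{"type":"number"}}},"required":["fingers","dp","yaw"]}

```bash
mkdir -p pics; cat > h.py <<'E'
from bench import *
import numpy as np, cv2
def snap(n,f=None):
    d=get_image(n)
    if f: cv2.imwrite('pics/'+f,d['color'])
    return d
def ray(d,u,v,z):
    T=d['camera_from_world'];R=T[:3,:3];c=-R.T@T[:3,3]
    r=R.T@np.linalg.inv(d['mtx'])@np.array([u,v,1.])
    return c+r*(z-c[2])/r[2]
def proj(d,p):
    q=d['mtx']@(d['camera_from_world']@np.append(p,1.))[:3]
    return q[:2]/q[2]
E
python3 - <<'E'
from h import *
for n in('scene','top'):
    d=snap(n,n+'0.png');T=d['camera_from_world'];print(n,-T[:3,:3].T@T[:3,3],d['mtx'][0,0])
print(read_state())
E
```

```text
scene [1397.68729752  255.56577736  725.81451717] 529.003880518152
top [ 367.31014593   25.57586176 1287.93076981] 595.5134761475872
{'clock': 0.1, 'joints': array([-9.68396414e-01,  3.85505226e-01,  6.76867663e-03, -4.15916597e-04,
       -1.19401477e+00, -2.58615713e-01]), 'joint_vel': array([ 0.00112701, -0.00212783,  0.00288359,  0.00187458, -0.00045363,
       -0.00035129]), 'joint_efforts': array([-7.78420635e-04, -3.93317878e+01,  1.88928276e+01,  4.19797495e+00,
       -2.59228080e-03,  5.01222274e-06]), 'position': array([ 210.64041902, -588.24977484,  403.72045379]), 'ee_rot': array([-1.70971212e-01,  9.85275521e-01,  9.68971678e-04, -2.32282154e-04]), 'contact_force': array([ 0.05976851, -0.76863965, -0.20830695]), 'wrist_torque': array([-0.03784006,  0.01259391,  0.03992791]), 'gripper_width': 85.6708641812102}
```

View pics/scene0.png

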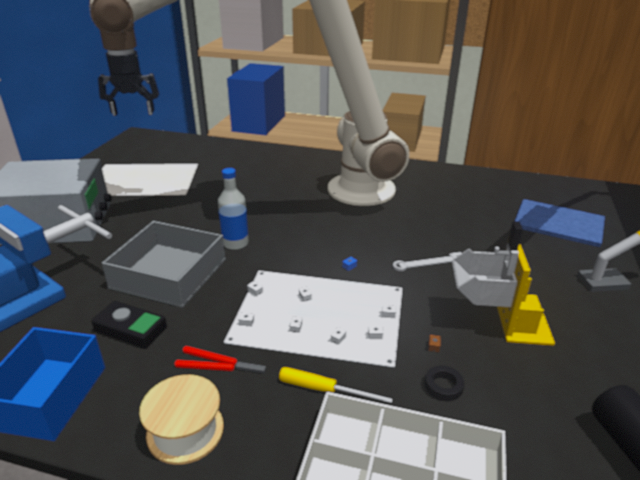

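View pics/top0.png

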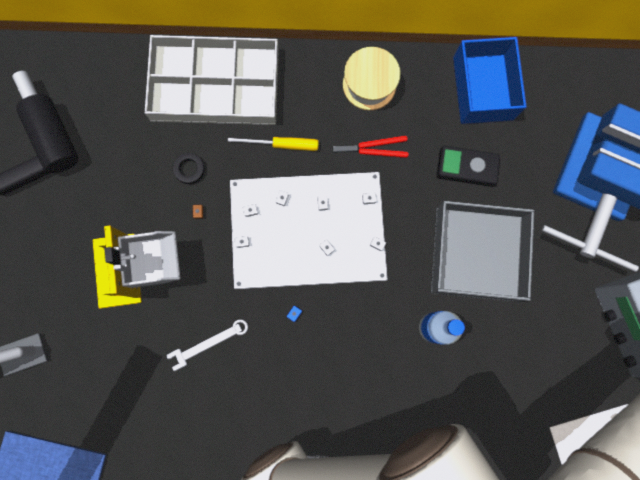

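The top view shows seven metal blocks on the plate, roughly at (251,211), (282,199), (323,203), (369,198), (242,241), (328,247) and (378,243). The blue one at (294,313) and the brown one at (197,211) are look-alikes off the plate. The cup hangs on the stand at (140,260), pointing right (-y), and the bin is at (485,250).

```bash
python3 - <<'E'
import cv2
a=cv2.imread('pics/top0.png')
cv2.imwrite('pics/c1.png',cv2.resize(a[165:295,225:392],None,fx=4.5,fy=4.5,interpolation=cv2.INTER_CUBIC))
cv2.imwrite('pics/c2.png',cv2.resize(a[215:315,85:195],None,fx=6,fy=6,interpolation=cv2.INTER_CUBIC))
E
```

```text
(no output)
```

View pics/c1.png

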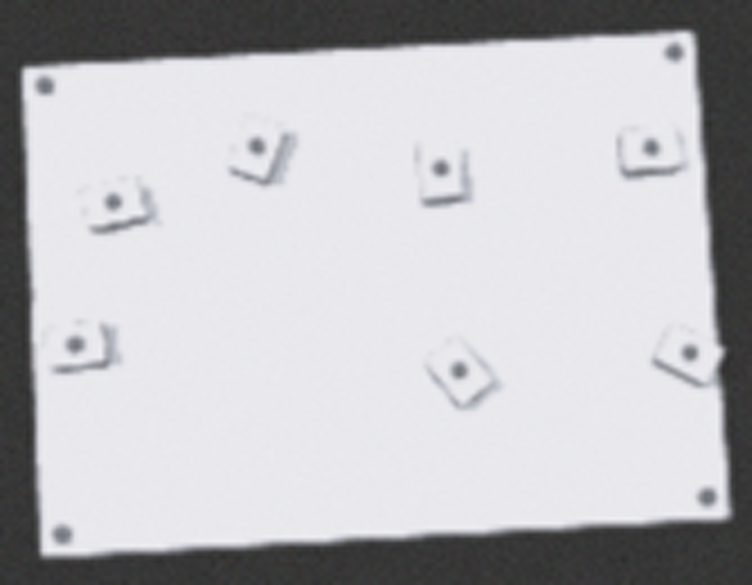

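View pics/c2.png

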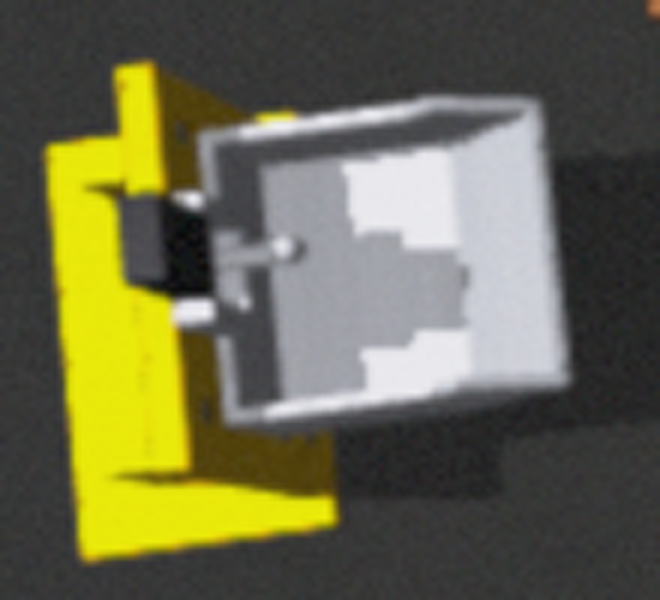

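```bash
cat > m.py <<'E'
from h import *
d=snap('top')
c1=lambda p:((p[0]+.5)/4.5-.5+225,(p[1]+.5)/4.5-.5+165)
c2=lambda p:((p[0]+.5)/6-.5+85,(p[1]+.5)/6-.5+215)
W=lambda p,z:ray(d,*p,z)[:2]
ang=lambda v:np.degrees(np.arctan2(v[1],v[0]))
B={'A':(113,203,57,-12),'B':(256,146,15,-40),'C':(441,168,6,42),'D':(651,148,61,-6),'E':(75,345,57,-6),'F':(459,370,24,32),'G':(689,353,52,25)}
if __name__=='__main__':
    for k,(u,v,a,b) in B.items():
        p=W(c1((u,v)),22);q=W(c1((u+a,v+b)),22)
        print(k,p.round(1),'short axis ang',(ang(q-p)+90)%180)
    a=W(c2((153,62)),168);b=W(c2((189,470)),168);print('stand front top',a,b,(a+b)/2,'len',np.linalg.norm(a-b),'edge ang',ang(b-a))
    for z,p in((224,(145,241)),(172,(286,248))):print(z,W(c2(p),z))
    for p in((445,203),(533,211),(530,299),(438,294)):print('bin',W(p,70))
    print('plate',[W(c1(p),4).round() for p in((22,67),(693,32),(730,517),(40,556))])
    from scipy.spatial.transform import Rotation as R
    s=read_state();print(s['clock'],R.from_quat(s['ee_rot']).as_matrix().round(3))
E
python3 m.py
```

```text
A [618.8 156.9] short axis ang 13.788369412361675
B [648.8  89.2] short axis ang 71.79475105351493
C [ 6.405e+02 -3.000e-01] short axis ang 99.3357443036922
D [ 653.3 -101.6] short axis ang 7.369070849873822
E [549.4 172.1] short axis ang 7.676896659646161
F [542.4 -11.2] short axis ang 128.02698835692806
G [ 553.6 -121. ] short axis ang 155.51496288794598
stand front top [552.91663011 405.26620936] [424.58935253 384.13650966] [488.75299132 394.70135951] len 130.05519743771353 edge ang -170.64987137182717
224 [489.44239928 384.45366548]
172 [494.4067526  357.90478452]
bin [ 635.23085975 -255.66683944]
bin [ 623.39919445 -440.40665498]
bin [ 439.43865996 -428.74289664]
bin [ 444.67663149 -239.90373735]
plate [array([689., 206.]), array([ 717., -123.]), array([ 477., -144.]), array([450., 186.])]
0.15 [[-0.942 -0.337 -0.001]
 [-0.337  0.942  0.002]
 [ 0.     0.002 -1.   ]]
```

Call:
apply_moves([
  [3, 4, 2],
  [6, 8, 4],
  [9, 12, 5],
  [12, 16, 5],
  [15, 20, 5],
  [18, 24, 5],
  [21, 28, 5],
  [24, 32, 5],
  [26, 36, 5],
  [28, 40, 5],
], fingers=[0, 0, 0, 0, 0, 0, 0, 0, 0, 0], yaw=[-1, -2, -3, -4, -5, -6, -7, -8, -9, -10])

```text
clock: 1.15
position: [491.4, -186.2, 453.6]
ee_rot: [-0.084, 0.996, 0.001, -0.0]
contact_force: [1.5, 0.4, -0.2]
gripper_width: 85.7
```

Call:
apply_moves([
  [0, 4.8, 0],
  [0, 9.6, 0],
  [0, 14.4, 0],
  [0, 19.2, 0],
  [0, 24, 0],
  [0, 28.8, 0],
  [0, 33.6, 0],
  [0, 38.4, 0],
  [0, 42, 0],
  [0, 45, 0],
], fingers=[0, 0, 0, 0, 0, 0, 0, 0, 0, 0], yaw=[0, 0, 0, 0, 0, 0, 0, 0, 0, 0])

```text
clock: 2.15
position: [491.0, 266.0, 453.2]
ee_rot: [-0.085, 0.996, 0.001, -0.001]
contact_force: [0.6, -0.9, 0.7]
gripper_width: 85.7
```

Call:
apply_moves([
  [0, 4, 0],
  [0, 8, 0],
  [-0.1, 11, 0],
  [-0.1, 12, 0],
  [-0.1, 12, -2],
  [-0.1, 12, -5],
  [-0.1, 12, -8],
  [-0.1, 12, -9.5],
  [-0.1, 12, -9.5],
  [-0.1, 12, -9.5],
], fingers=[0, 0, 0, 0, 0, 0, 0, 0, 0, 0], yaw=[0, 0, 0, -0.4, -0.4, -0.4, -0.4, -0.4, -0.4, -0.4])

```text
clock: 3.15
position: [490.3, 385.7, 358.7]
ee_rot: [-0.081, 0.997, 0.001, -0.0]
contact_force: [1.1, -0.1, 0.8]
gripper_width: 85.7
```

```bash
python3 - <<'E'
from h import *
d=snap('scene');a=d['color'][200:350,420:580]
t=snap('top');b=t['color'][200:320,85:205]
cv2.imwrite('pics/g1.png',np.hstack([cv2.resize(a,(400,375)),cv2.resize(b,(375,375))]))
E
```

```text
(no output)
```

View pics/g1.png

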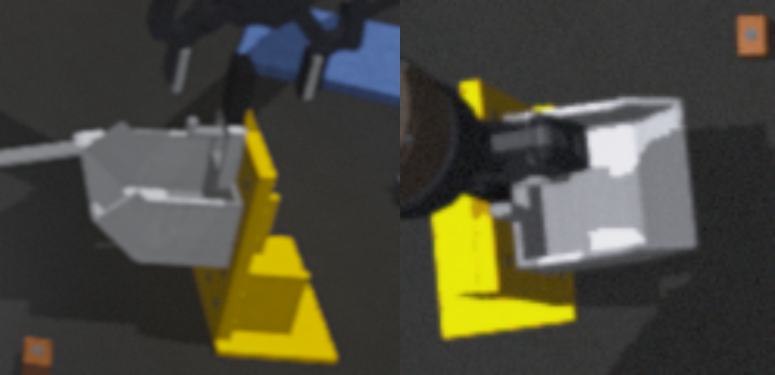

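Call:
apply_moves([
  [0, 0, -0.3],
  [0, 0, -0.3],
  [0, 0, -0.3],
  [0, 0, -0.3],
  [0, 0, -0.3],
  [0, 0, -0.3],
  [0, 0, -0.3],
  [0, 0, -0.3],
  [0, 0, -0.3],
  [0, 0, -0.3],
], fingers=[0.3, 0.6, 1, 1, 1, 1, 1, 1, 1, 1], yaw=[0, 0, 0, 0, 0, 0, 0, 0, 0, 0])

```text
clock: 4.25
position: [490.3, 386.0, 357.0]
ee_rot: [-0.082, 0.997, 0.002, 0.001]
contact_force: [0.4, -0.5, 2.2]
gripper_width: 13.2
```

Call:
apply_moves([
  [0, 0, 0.5],
  [0, 0, 1],
  [0, 0, 1.5],
  [0, 0, 1.5],
  [0.3, -2, 1.5],
  [0.7, -4, 1.5],
  [1, -6, 1.5],
  [1.3, -7.9, 1.5],
], fingers=[1, 1, 1, 1, 1, 1, 1, 1], yaw=[0, 0, 0, 0, 0, 0, 0, 0])

```text
clock: 5.05
position: [503.5, 304.8, 372.0]
ee_rot: [-0.081, 0.997, 0.002, 0.0]
contact_force: [0.5, -0.4, -1.1]
gripper_width: 13.0
```

Call:
apply_moves([
  [0, 0, -2],
  [0, 0, -4],
  [0, 0, -6],
  [0, 0, -7.5],
  [0, 0, -8.1],
  [0, 0, -8.1],
], fingers=[1, 1, 1, 1, 1, 1], yaw=[0, 0, 0, 0, 0, 0])

```text
clock: 5.65
position: [503.8, 304.0, 290.9]
ee_rot: [-0.081, 0.997, 0.001, 0.0]
contact_force: [0.5, -0.2, -0.9]
gripper_width: 13.4
```

```bash
python3 - <<'E'
from h import *
d=snap('scene');a=d['color'][200:350,400:560]
t=snap('top');b=t['color'][200:320,85:205]
cv2.imwrite('pics/g2.png',np.hstack([cv2.resize(a,(400,375)),cv2.resize(b,(375,375))]))
E
```

```text
(no output)
```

View pics/g2.png

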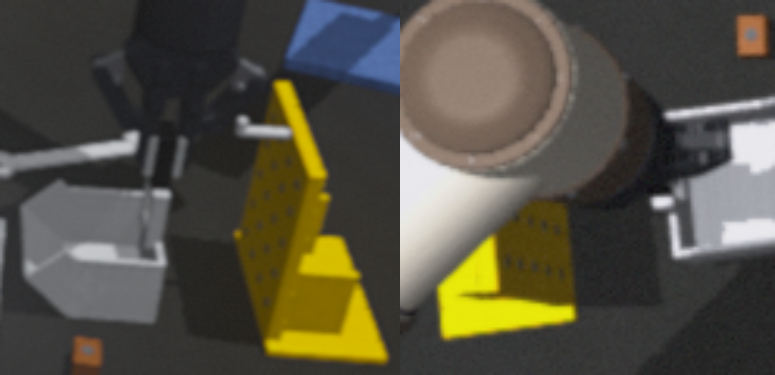

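The cup is upright in the grip, clear of the peg and just above the bench.

Call:
apply_moves([
  [0, 0, -0.1],
  [0, 0, -0.2],
  [0, 0, -0.3],
  [0, 0, -0.3],
  [0, 0, -0.3],
], fingers=[1, 1, 1, 1, 1], yaw=[0, 0, 0, 0, 0])

```text
clock: 6.25
position: [504.0, 304.7, 289.4]
ee_rot: [-0.081, 0.997, 0.002, 0.002]
contact_force: [0.4, 0.0, 1.2]
gripper_width: 13.3
```

Call:
apply_moves([
  [0, 0, 0],
  [0, 0, 0],
  [0, 0, 0],
  [0, 0, 0],
  [0, 0, 2],
  [0, 0, 5],
  [0, 0, 8],
  [0, 0, 9],
], fingers=[0.6, 0.6, 0.6, 0.6, 0.6, 0.6, 0.6, 0.6], yaw=[0, 0, 0, 0, 0, 0, 0, 0])

```text
clock: 7.05
position: [504.6, 305.0, 383.1]
ee_rot: [-0.081, 0.997, 0.004, 0.004]
contact_force: [0.5, 0.3, 0.9]
gripper_width: 34.2
```

```bash
python3 - <<'E'
from h import *
s=read_state();print(s['joints'].round(2),s['gripper_width'])
E
```

```text
[ 0.82  0.34 -0.12 -0.   -1.1  -2.23] 34.21453409399898
```

Call:
apply_moves([
  [0, -2, 0],
  [1, -4, 0],
  [2, -7, 0],
  [3, -10, 0],
  [4, -12, 0],
  [4.5, -13.3, 0],
  [4.5, -13.3, 0],
  [4.5, -13.3, -2],
  [4.5, -13.3, -5],
  [4.5, -13.3, -8],
], fingers=[0.4, 0.4, 0.4, 0.4, 0.4, 0.4, 0.4, 0.4, 0.4, 0.4], yaw=[8.5, 17, 25.5, 34, 42.5, 51, 59.5, 68, 76.5, 85])

```text
clock: 8.05
position: [549.3, 171.8, 301.9]
ee_rot: [0.735, -0.678, -0.006, -0.001]
contact_force: [-0.2, 0.4, 0.3]
gripper_width: 51.3
```

```bash
cat > det.py <<'E'
from h import *
from scipy.spatial.transform import Rotation as R
s=read_state();y=R.from_quat(s['ee_rot']).as_matrix()[:,1]
print(s['clock'],s['position'].round(1),'jaw',(np.degrees(np.arctan2(y[1],y[0]))%360).round(1),'j6',s['joints'][5].round(2))
d=snap('top');g=cv2.cvtColor(d['color'],cv2.COLOR_BGR2GRAY)
bh=cv2.morphologyEx(g,cv2.MORPH_BLACKHAT,np.ones((9,9)))
m=cv2.inRange(bh,60,255)
n,l,st,c=cv2.connectedComponentsWithStats(m)
for i in range(1,n):
    if 225<c[i][0]<392 and 165<c[i][1]<295 and 4<=st[i,4]<40:
        print(c[i].round(1),st[i,4],ray(d,*c[i],22)[:2].round(1))
E
python3 det.py
```

```text
8.05 [549.3 171.8 301.9] jaw 184.7 j6 -0.49
[374.5 176.2] 10 [ 701.3 -112.5]
[283.9 201.7] 20 [638.7  83.7]
[281.9 197.1] 8 [648.7  88.4]
[369.1 197.1] 8 [ 654.1 -101.2]
[322.5 202. ] 8 [640.4  -0. ]
[369.  202.7] 23 [ 641.7 -101. ]
[250.  209.5] 8 [619.3 156.4]
[322.9 209.3] 15 [624.3  -1.4]
[252.6 214.4] 18 [608.7 150.4]
[241.2 241. ] 10 [550.  172.3]
[247. 245.] 12 [541.7 159.5]
[378. 243.] 9 [ 553.8 -121.6]
[375.  247.5] 16 [ 543.8 -115.2]
[235.6 248.5] 31 [533.4 183.5]
[326.7 246.9] 9 [542.3 -11.3]
[384.4 247.3] 7 [ 544.8 -135.5]
[235.7 256.8] 33 [515.6 182.5]
[381.8 275. ] 10 [ 485.  -130.4]
[238.2 283.3] 12 [459.1 174.5]
```

Bores confirmed. Next: descend on E and grip it.

Call:
apply_moves([
  [0, 0, -4],
  [0, 0, -8],
  [0, 0, -11],
  [0, 0, -12.4],
  [0, 0, -12.4],
  [0, 0, -12.4],
  [0, 0, -12.4],
  [0, 0, -12.4],
  [0, 0, -12.4],
  [0, 0, -8],
], fingers=[0.4, 0.4, 0.4, 0.4, 1, 1, 1, 1, 1, 1], yaw=[3, 3, 3, 3, 3, 3, 3, 3, 3, 3])

```text
clock: 9.1
position: [547.1, 170.5, 213.9]
ee_rot: [0.752, -0.659, -0.009, 0.008]
contact_force: [-0.6, -0.2, -0.3]
gripper_width: 18.7
```

Call:
apply_moves([
  [0, 0, 4],
  [0, 1, 7],
  [-1.5, 4.5, 7],
  [-3.4, 8, 7],
  [-3.4, 8, 4],
  [-3.4, 8, 1.2],
  [-3.4, 8, 1.2],
  [-3.4, 8, 1.2],
  [-3.4, 8, 1.2],
  [-3.4, 7.5, 6],
], fingers=[1, 1, 1, 1, 1, 1, 0.6, 0.6, 0.6, 0.6], yaw=[0, 0, 2, 2, 2, 2, 2, 2, 2, 2])

```text
clock: 10.1
position: [512.0, 244.7, 269.9]
ee_rot: [0.763, -0.646, -0.011, 0.014]
contact_force: [0.6, 0.7, 0.5]
gripper_width: 34.6
```

```bash
python3 - <<'E'
from h import *
d=snap('scene');a=d['color'][200:350,400:560]
t=snap('top');b=t['color'][200:320,105:225]
cv2.imwrite('pics/g3.png',np.hstack([cv2.resize(a,(400,375)),cv2.resize(b,(375,375))]))
E
```

```text
(no output)
```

View pics/g3.png

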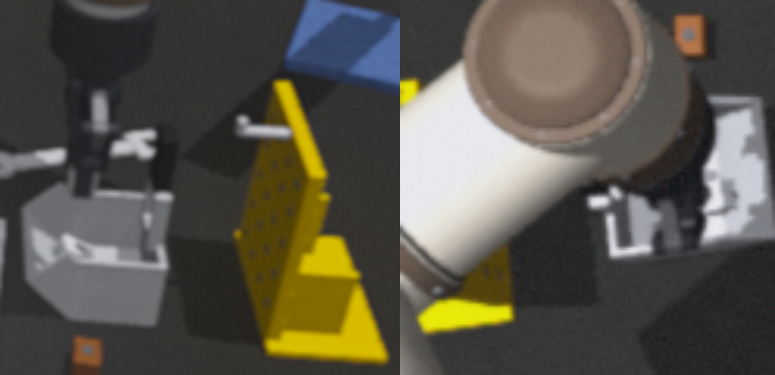

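Call:
apply_moves([
  [0, -0.5, 3],
  [3, -3, 3],
  [6, -6, 3],
  [9, -8, 3],
  [10.7, -8.8, 3],
  [10.7, -8.8, 0],
  [10.7, -8.8, -3],
  [10.7, -8.8, -3],
  [10.7, -8.8, -3],
], fingers=[0.4, 0.4, 0.4, 0.4, 0.4, 0.4, 0.4, 0.4, 0.4], yaw=[0, 4, 4, 4, 4, 4, 4, 4, 4])

```text
clock: 11.1
position: [622.9, 158.3, 252.7]
ee_rot: [0.786, -0.618, -0.006, 0.001]
contact_force: [0.1, 0.6, -0.2]
gripper_width: 51.3
```

Call:
apply_moves([
  [-0.4, -0.1, -3],
  [-0.4, -0.1, -6],
  [-0.4, -0.1, -7.4],
  [-0.4, -0.1, -7.4],
  [-0.4, -0.1, -7.4],
  [-0.4, -0.1, -7.4],
  [-0.4, -0.1, -7.4],
  [-0.4, -0.1, -7.4],
  [-0.4, -0.1, -4],
  [-0.4, -0.1, 1],
], fingers=[0.4, 0.4, 0.4, 0.4, 1, 1, 1, 1, 1, 1], yaw=[0, 0, 0, 0, 0, 0, 0, 0, 0, 0])

```text
clock: 12.1
position: [617.9, 156.8, 260.6]
ee_rot: [0.786, -0.618, -0.008, 0.005]
contact_force: [1.4, 0.2, -0.2]
gripper_width: 18.3
```

Call:
apply_moves([
  [0, 0, 3],
  [0, 0, 5],
  [0, 0, 5],
], fingers=[1, 1, 1], yaw=[0, -4, -4])

```text
clock: 12.4
position: [618.5, 157.0, 314.9]
ee_rot: [0.764, -0.645, -0.007, 0.001]
contact_force: [0.1, -0.6, -0.1]
gripper_width: 18.2
```

Call:
apply_moves([
  [-3.5, 3, 0],
  [-7, 6, 0],
  [-10, 9, -1],
  [-10, 9.2, -5],
  [-10, 9.2, -8.4],
  [-10, 9.2, -8.4],
  [-10, 9.2, -8.4],
  [-10, 9.2, -8.4],
  [-10, 9.2, -8.4],
  [-10, 9.2, -3],
], fingers=[1, 1, 1, 1, 1, 1, 0.6, 0.6, 0.6, 0.6], yaw=[0, 0, 0, 0, 0, 0, 0, 0, 0, 0])

```text
clock: 13.4
position: [517.1, 247.6, 276.3]
ee_rot: [0.763, -0.646, -0.008, 0.007]
contact_force: [0.2, 0.5, -1.3]
gripper_width: 34.1
```

Call:
apply_moves([
  [0, 0, 4],
  [0, -0.5, 5],
  [4, -5, 5],
  [8, -10, 5],
  [12, -14, 5],
  [13, -16, 5],
  [13.3, -16.3, 5],
  [13.3, -16.3, 3],
  [13.3, -16.3, 1],
  [13.3, -16.3, 1],
], fingers=[0.5, 0.5, 0.4, 0.4, 0.4, 0.4, 0.4, 0.4, 0.4, 0.4], yaw=[0, 0, 8, 16, 24, 32, 40, 48, 56, 62])

```text
clock: 14.4
position: [649.1, 83.5, 283.5]
ee_rot: [0.987, -0.159, -0.006, 0.011]
contact_force: [-0.7, 0.4, -1.1]
gripper_width: 51.0
```

```bash
python3 det.py | grep -v ' [123][0-9] \['
```

```text
14.4 [649.1  83.5 283.5] jaw 251.7 j6 0.87
[281.7 197.1] 7 [648.6  88.8]
[369.1 197.1] 8 [ 654.1 -101.2]
[322.5 202. ] 8 [640.4  -0. ]
[280.5 204.1] 8 [633.1  90.9]
[322.5 209. ] 8 [ 6.249e+02 -4.000e-01]
[378. 243.] 9 [ 553.8 -121.6]
[326.5 247. ] 8 [542. -11.]
[384.4 247.3] 7 [ 544.8 -135.5]
```

Call:
apply_moves([
  [0, 0.5, -3],
  [0, 0.5, -7],
  [0, 0.5, -9.5],
  [0, 0.5, -10.5],
  [0, 0.5, -10.5],
  [0, 0.5, -10.5],
  [0, 0.5, -10.5],
  [0, 0.5, -10.5],
  [0, 0.5, -10.5],
  [0, 0.5, -7],
], fingers=[0.4, 0.4, 0.4, 0.4, 0.4, 1, 1, 1, 1, 1], yaw=[0, 0, 0, 0, 0, 0, 0, 0, 0, 0])

```text
clock: 15.45
position: [647.9, 88.4, 211.4]
ee_rot: [0.987, -0.158, -0.009, 0.013]
contact_force: [1.1, 0.9, -1.6]
gripper_width: 18.5
```

Call:
apply_moves([
  [0, 0, 4],
  [0, 0, 8],
  [-4, 4, 10],
  [-7, 8, 10],
  [-10, 11, 10],
  [-13, 13.5, 10],
  [-14, 15.5, 10],
  [-14, 16, 9],
  [-14, 16, 8],
  [-14, 16, 8],
], fingers=[1, 1, 1, 1, 1, 1, 1, 1, 1, 1], yaw=[0, -8, -16, -24, -32, -40, -48, -56, -62, -62])

```text
clock: 16.45
position: [507.1, 248.3, 290.5]
ee_rot: [0.765, -0.644, -0.015, 0.007]
contact_force: [-0.1, -0.5, -1.0]
gripper_width: 18.0
```

Call:
apply_moves([
  [0.1, 0, -3],
  [0.1, 0, -6],
  [0.1, 0, -6],
  [0.1, 0, -6],
  [0.1, 0, -6],
  [0.1, 0, -6],
  [0.1, 0, -2],
  [0.1, 0, 2],
  [0.1, 0, 2],
], fingers=[1, 1, 1, 0.6, 0.6, 0.6, 0.6, 0.6, 0.6], yaw=[0, 0, 0, 0, 0, 0, 0, 0, 0])

```text
clock: 17.35
position: [509.7, 249.4, 317.9]
ee_rot: [0.765, -0.643, -0.013, 0.0]
contact_force: [0.3, -0.2, 0.9]
gripper_width: 34.0
```

Call:
apply_moves([
  [3, -4, 0],
  [6, -8, 0],
  [9, -12, 0],
  [11, -16, 0],
  [12.5, -20, 0],
  [13.2, -24, 0],
  [13.2, -24.8, 0],
  [13.2, -24.8, 0],
  [13.2, -24.8, -1],
  [13.2, -24.8, -2],
], fingers=[0.5, 0.5, 0.4, 0.4, 0.4, 0.4, 0.4, 0.4, 0.4, 0.4], yaw=[8.5, 17, 25.5, 34, 42.5, 51, 59.5, 68, 76.5, 85])

```text
clock: 18.35
position: [641.7, 0.9, 299.0]
ee_rot: [0.999, 0.034, -0.008, 0.008]
contact_force: [-0.1, 0.2, 1.1]
gripper_width: 51.7
```

Call:
apply_moves([
  [0.1, 0.1, -3],
  [0.1, 0.1, -7],
  [0.1, 0.1, -10.5],
  [0.1, 0.1, -12],
  [0.1, 0.1, -12],
  [0.1, 0.1, -12],
  [0.1, 0.1, -12],
  [0.1, 0.1, -12],
  [0.1, 0.1, -12],
  [0.1, 0.1, -9],
], fingers=[0.4, 0.4, 0.4, 0.4, 0.4, 1, 1, 1, 1, 1], yaw=[5, 5, 5, 5, 5, 5, 5, 5, 5, 5])

```text
clock: 19.35
position: [641.2, 1.7, 206.3]
ee_rot: [0.997, 0.077, -0.011, 0.009]
contact_force: [0.5, 0.1, -0.3]
gripper_width: 18.3
```

Call:
apply_moves([
  [0, 0, 4],
  [0, 4, 8],
  [-2, 8, 10],
  [-5, 12, 10],
  [-8, 16, 10],
  [-10, 19, 10],
  [-12, 22, 10],
  [-12.8, 24, 10],
  [-12.8, 24.7, 9],
  [-12.8, 24.7, 8],
], fingers=[1, 1, 1, 1, 1, 1, 1, 1, 1, 1], yaw=[-8.5, -17, -25.5, -34, -42.5, -51, -59.5, -68, -76.5, -85])

```text
clock: 20.35
position: [512.7, 250.1, 287.0]
ee_rot: [0.786, -0.618, -0.014, -0.002]
contact_force: [-0.3, -0.0, 0.1]
gripper_width: 18.5
```

Call:
apply_moves([
  [0.1, 0, -3],
  [0.1, 0, -5.5],
  [0.1, 0, -5.5],
  [0.1, 0, -5.5],
  [0.1, 0, -5.5],
  [0.1, 0, -5.5],
  [0.1, 0, -2],
  [0.1, 0, 2],
  [0.1, 0, 2],
], fingers=[1, 1, 1, 0.6, 0.6, 0.6, 0.6, 0.6, 0.6], yaw=[-4, -4, -4, -4, -4, -4, -4, -4, -4])

```text
clock: 21.25
position: [515.3, 251.1, 314.2]
ee_rot: [0.765, -0.644, -0.012, -0.01]
contact_force: [0.2, 1.0, -0.5]
gripper_width: 33.8
```

Call:
apply_moves([
  [2, -4.5, 0],
  [4, -9, 0],
  [6, -13.5, 0],
  [8, -18, 0],
  [10, -22.5, 0],
  [12, -27, 0],
  [13, -31, 0],
  [14, -34, -1],
  [14.1, -35.1, -3],
  [14.1, -35.1, -3],
], fingers=[0.5, 0.5, 0.4, 0.4, 0.4, 0.4, 0.4, 0.4, 0.4, 0.4], yaw=[0, 0, 0, -2, -2, -2, -2, -2, -2, -2])

```text
clock: 22.25
position: [655.3, -101.9, 281.7]
ee_rot: [0.752, -0.659, -0.014, -0.009]
contact_force: [-0.5, -0.3, -1.3]
gripper_width: 51.3
```

```bash
python3 det.py | grep -v ' [123][0-9] \['; python3 - <<'E'
from h import *
d=snap('scene');a=d['color'][200:360,230:560]
t=snap('top');b=t['color'][165:305,110:400]
cv2.imwrite('pics/g4.png',np.vstack([cv2.resize(a,(580,281)),cv2.resize(b,(580,280))]))
E
```

```text
22.25 [ 655.3 -101.9  281.7] jaw 187.6 j6 0.07
[325.2 170.8] 8 [710.4  -4.4]
[264.8 174.2] 4 [698.6 127.5]
[320.8 178.2] 9 [693.3   5. ]
[364.4 202.6] 7 [641.7 -91.2]
[378. 243.] 9 [ 553.8 -121.6]
```

View pics/g4.png

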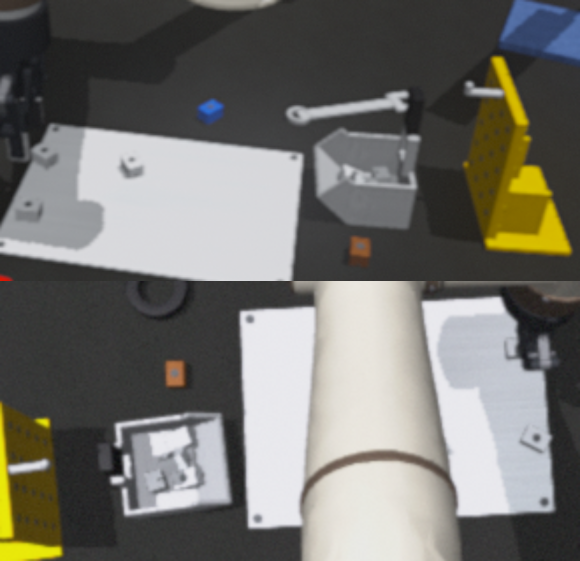

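Four blocks are in the cup; three remain, with D under the gripper.

Call:
apply_moves([
  [0, -0.4, -3],
  [0, -0.4, -7],
  [0, -0.4, -9.5],
  [0, -0.4, -10.3],
  [0, -0.4, -10.3],
  [0, -0.4, -10.3],
  [0, -0.4, -10.3],
  [0, -0.4, -10.3],
  [0, -0.4, -10.3],
  [0, -0.4, -7],
], fingers=[0.4, 0.4, 0.4, 0.4, 0.4, 1, 1, 1, 1, 1], yaw=[0, 0, 0, 0, 0, 0, 0, 0, 0, 0])

```text
clock: 23.4
position: [654.8, -103.2, 212.1]
ee_rot: [0.753, -0.657, -0.015, -0.008]
contact_force: [0.2, 0.2, -0.8]
gripper_width: 18.0
```

Call:
apply_moves([
  [0, 4, 3],
  [-2, 8, 6],
  [-4, 12.5, 10],
  [-6, 17, 10],
  [-8, 21.5, 10],
  [-10, 26, 10],
  [-12, 30, 10],
  [-13.5, 34, 10],
  [-14.3, 35, 9],
  [-14.3, 35, 8],
], fingers=[1, 1, 1, 1, 1, 1, 1, 1, 1, 1], yaw=[0, 0, 0, 2, 2, 2, 2, 2, 2, 2])

```text
clock: 24.4
position: [510.8, 248.4, 292.4]
ee_rot: [0.766, -0.643, -0.015, -0.009]
contact_force: [-0.1, 0.5, -0.8]
gripper_width: 17.9
```

Call:
apply_moves([
  [0.4, -0.2, -3],
  [0.4, -0.2, -5.6],
  [0.4, -0.2, -5.6],
  [0.4, -0.2, -5.6],
  [0.4, -0.2, -5.6],
  [0.4, -0.2, -5.6],
  [0.4, -0.2, -2],
  [0.4, -0.2, 2],
  [0.4, -0.2, 2],
  [0.4, -0.2, 2],
], fingers=[1, 1, 1, 0.6, 0.6, 0.6, 0.6, 0.6, 0.6, 0.6], yaw=[0, 0, 0, 0, 0, 0, 0, 0, 0, 0])

```text
clock: 25.4
position: [514.8, 246.3, 314.6]
ee_rot: [0.766, -0.643, -0.015, -0.011]
contact_force: [-0.1, 0.1, 0.2]
gripper_width: 34.2
```

Call:
apply_moves([
  [0, -4.5, 0],
  [1, -9, 0],
  [1.5, -13.5, 0],
  [2, -18, 0],
  [2.5, -22, 0],
  [2.8, -25, 0],
  [2.8, -26.2, -1],
  [2.8, -26.2, -3],
  [2.8, -26.2, -3],
  [2.8, -26.2, -3],
], fingers=[0.5, 0.5, 0.4, 0.4, 0.4, 0.4, 0.4, 0.4, 0.4, 0.4], yaw=[-8, -16, -24, -32, -40, -48, -56, -61.5, -61.5, -61.5])

```text
clock: 26.4
position: [542.7, -15.7, 284.2]
ee_rot: [-0.331, 0.944, 0.007, 0.016]
contact_force: [0.2, -0.1, 0.9]
gripper_width: 51.1
```

```bash
cat >> det.py <<'E'
print('grasp',(s['position']+155*R.from_quat(s['ee_rot']).as_matrix()[:,2]).round(1))
E
python3 det.py | grep -v ' [123][0-9] \['
```

```text
26.4 [542.7 -15.7 284.2] jaw 128.6 j6 -1.15
[378. 243.] 9 [ 553.8 -121.6]
[264.4 263.1] 8 [503.7 120.8]
[266.8 272.5] 4 [483.8 115. ]
grasp [546.6 -12.  129.3]
```

Call:
apply_moves([
  [-0.4, 0.1, -3],
  [-0.4, 0.1, -7],
  [-0.4, 0.1, -9.5],
  [-0.4, 0.1, -10.5],
  [-0.4, 0.1, -10.5],
  [-0.4, 0.1, -10.5],
  [-0.4, 0.1, -10.5],
  [-0.4, 0.1, -10.5],
  [-0.4, 0.1, -10.5],
  [-0.4, 0.1, -7],
], fingers=[0.4, 0.4, 0.4, 0.4, 0.4, 1, 1, 1, 1, 1], yaw=[0, 0, 0, 0, 0, 0, 0, 0, 0, 0])

```text
clock: 27.45
position: [537.5, -14.7, 212.4]
ee_rot: [-0.33, 0.944, 0.007, 0.013]
contact_force: [0.0, -0.5, -0.7]
gripper_width: 18.0
```

Call:
apply_moves([
  [0, 0, 4],
  [0, 4, 8],
  [-1, 8, 10],
  [-1.5, 12, 10],
  [-2, 16, 10],
  [-2.5, 20, 10],
  [-2.5, 24, 10],
  [-2.5, 25.5, 9],
  [-2.5, 25.9, 8],
  [-2.5, 25.9, 8],
], fingers=[1, 1, 1, 1, 1, 1, 1, 1, 1, 1], yaw=[8, 16, 24, 32, 40, 48, 56, 61, 61, 61])

```text
clock: 28.45
position: [511.8, 244.0, 290.7]
ee_rot: [0.763, -0.646, -0.013, -0.005]
contact_force: [-0.2, -0.5, -1.2]
gripper_width: 18.4
```

```bash
python3 det.py | grep -v ' [123][0-9] \['
```

```text
28.45 [511.8 244.  290.7] jaw 189.5 j6 -0.54
[378. 243.] 9 [ 553.8 -121.6]
[384.4 247.3] 7 [ 544.8 -135.5]
grasp [509.7 248.  135.8]
```

Call:
apply_moves([
  [-0.3, 0.2, -3],
  [-0.3, 0.2, -5.3],
  [-0.3, 0.2, -5.3],
  [-0.3, 0.2, -5.3],
  [-0.3, 0.2, -5.3],
  [-0.3, 0.2, -5.3],
  [-0.3, 0.2, -2],
  [-0.3, 0.2, 2],
  [-0.3, 0.2, 2],
  [-0.3, 0.2, 2],
], fingers=[1, 1, 1, 0.6, 0.6, 0.6, 0.6, 0.6, 0.6, 0.6], yaw=[0, 0, 0, 0, 0, 0, 0, 0, 0, 0])

```text
clock: 29.5
position: [509.2, 245.6, 313.6]
ee_rot: [0.763, -0.647, -0.013, -0.008]
contact_force: [0.5, -0.1, -0.7]
gripper_width: 34.0
```

Call:
apply_moves([
  [1, -4.7, 0],
  [2, -9.4, 0],
  [3, -14, 0],
  [4, -18.5, 0],
  [4, -23, 0],
  [4, -27.5, 0],
  [4, -32, 0],
  [4, -36, -1],
  [4, -37, -3],
  [4, -37, -3],
], fingers=[0.5, 0.5, 0.4, 0.4, 0.4, 0.4, 0.4, 0.4, 0.4, 0.4], yaw=[-5, -10, -15, -20, -25, -30, -34, -34, -34, -34])

```text
clock: 30.5
position: [547.5, -126.2, 280.2]
ee_rot: [-0.539, 0.842, 0.012, 0.008]
contact_force: [-0.2, 0.9, -0.4]
gripper_width: 51.4
```

```bash
python3 det.py | grep -v ' [123][0-9] \['
```

```text
30.5 [ 547.5 -126.2  280.2] jaw 155.2 j6 -0.46
[342. 213.] 5 [617.3 -42.9]
grasp [ 547.7 -121.5  125.3]
```

Call:
apply_moves([
  [0.6, 0, -3],
  [0.6, 0, -7],
  [0.6, 0, -9.2],
  [0.6, 0, -10.1],
  [0.6, 0, -10.1],
  [0.6, 0, -10.1],
  [0.6, 0, -10.1],
  [0.6, 0, -10.1],
  [0.6, 0, -10.1],
  [0.6, 0, -7],
], fingers=[0.4, 0.4, 0.4, 0.4, 0.4, 1, 1, 1, 1, 1], yaw=[0, 0, 0, 0, 0, 0, 0, 0, 0, 0])

```text
clock: 31.55
position: [552.9, -125.1, 209.5]
ee_rot: [-0.539, 0.842, 0.013, 0.007]
contact_force: [0.6, 0.7, -0.7]
gripper_width: 18.3
```

Call:
apply_moves([
  [0, 4, 3],
  [0, 8, 6],
  [-1, 12.5, 10],
  [-2, 17, 10],
  [-3, 21.5, 10],
  [-3.5, 26, 10],
  [-4, 30, 10],
  [-4, 34, 10],
  [-4, 37, 9],
  [-4, 37, 8],
], fingers=[1, 1, 1, 1, 1, 1, 1, 1, 1, 1], yaw=[5, 10, 15, 20, 25, 30, 34, 34, 34, 34])

```text
clock: 32.55
position: [512.9, 248.2, 290.0]
ee_rot: [0.763, -0.646, -0.015, -0.004]
contact_force: [0.1, -0.8, -0.6]
gripper_width: 18.2
```

```bash
python3 det.py | grep -v ' [123][0-9] \['
```

```text
32.55 [512.9 248.2 290. ] jaw 189.5 j6 -0.54
grasp [510.3 252.1 135. ]
```

Call:
apply_moves([
  [0.2, -0.3, -3],
  [0.2, -0.3, -5],
  [0.2, -0.3, -5],
  [0.2, -0.3, -5],
  [0.2, -0.3, -5],
  [0.2, -0.3, -5],
  [0.2, -0.3, -2],
  [0.2, -0.3, 2],
  [0.2, -0.3, 6],
  [0.2, -0.3, 9],
], fingers=[1, 1, 1, 0.6, 0.6, 0.6, 0.6, 0.6, 0.6, 0.6], yaw=[0, 0, 0, 0, 0, 0, 0, 0, 0, 0])

```text
clock: 33.6
position: [514.1, 242.9, 381.6]
ee_rot: [0.762, -0.647, -0.015, -0.004]
contact_force: [0.4, 1.0, -0.2]
gripper_width: 33.8
```

Call:
apply_moves([
  [0, -4, 1],
  [0, -8, 2],
  [0, -12, 2],
  [0, -16, 2],
  [0, -16, 2],
], fingers=[0.2, 0.2, 0.2, 0.2, 0.2], yaw=[0, 0, 0, 0, 0])

```text
clock: 34.1
position: [513.3, 79.3, 402.9]
ee_rot: [0.761, -0.649, -0.014, -0.004]
contact_force: [0.0, -0.4, 0.5]
gripper_width: 68.3
```

```bash
python3 - <<'E'
from h import *
d=snap('scene');a=d['color'][200:360,230:560]
t=snap('top');b=t['color'][210:310,120:250]
cv2.imwrite('pics/top5.png',t['color'])
cv2.imwrite('pics/g5.png',np.vstack([cv2.resize(a,(520,252)),cv2.resize(b,None,fx=4,fy=3.4)]))
E
```

```text
(no output)
```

View pics/g5.png

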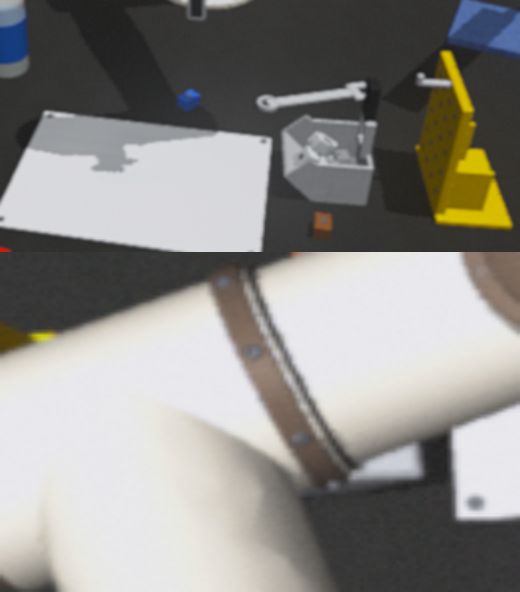

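The plate is empty and the cup holds all seven blocks. Next I grip the handle across its width.

Call:
apply_moves([
  [0, 4.5, 0],
  [0, 9, 0],
  [-0.3, 13.5, 0],
  [-0.7, 18, 0],
  [-0.7, 21, 0],
  [-0.7, 22.2, 0],
  [-0.7, 22.2, -3],
  [-0.7, 22.2, -5],
  [-0.7, 22.2, -6],
  [-0.7, 22.2, -6],
], fingers=[0.2, 0.2, 0.2, 0.2, 0.2, 0.2, 0.2, 0.2, 0.2, 0.2], yaw=[0, 0, 0, 0, 0, 0, 0, 0, 0, 0])

```text
clock: 35.2
position: [506.7, 303.9, 341.4]
ee_rot: [0.762, -0.648, -0.014, -0.003]
contact_force: [0.5, -0.3, -0.5]
gripper_width: 68.6
```

```bash
python3 det.py|grep -v ' \['; python3 det.py | head -1; python3 - <<'E'
from h import *
d=snap('scene')
for p in((504,304.7,156),(504,304.7,132)):print(proj(d,p))
a=d['color'][200:300,430:530];cv2.imwrite('pics/g6.png',cv2.resize(a,(500,500)))
E
```

```text
35.25 [507.  304.  342.8] jaw 189.3 j6 -0.63
[465.9827345  251.76236647]
[464.06494714 261.93922989]
```

View pics/g6.png

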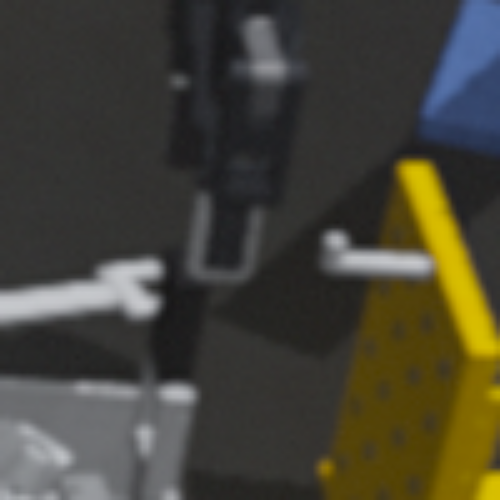

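Call:
apply_moves([
  [0, -0.3, -2],
  [0, -0.3, -4.5],
  [0, -0.3, -5.5],
  [0, -0.3, -5.5],
  [0, -0.3, -5.5],
  [0, -0.3, -5.5],
  [0, -0.3, -5.5],
  [0, -0.3, -5.5],
  [0, -0.3, -5.5],
  [0, -0.3, -5.5],
], fingers=[0.2, 0.2, 0.2, 0.2, 1, 1, 1, 1, 1, 1], yaw=[0, 0, 0, 0, 0, 0, 0, 0, 0, 0])

```text
clock: 36.35
position: [507.4, 301.4, 290.4]
ee_rot: [0.762, -0.647, -0.014, -0.007]
contact_force: [-2.2, 0.5, 6.3]
gripper_width: 27.5
```

Call:
apply_moves([
  [0, 0, 0.5],
  [0, 0, 1.5],
  [0, 0, 3],
  [0, 0, 4.5],
  [0, 0, 6],
  [0, 0, 6],
], fingers=[1, 1, 1, 1, 1, 1], yaw=[0, 0, 0, 0, 0, 0])

```text
clock: 36.95
position: [507.9, 301.7, 352.7]
ee_rot: [0.762, -0.647, -0.013, -0.009]
contact_force: [0.8, 1.2, -3.7]
gripper_width: 27.1
```

```bash
python3 - <<'E'
from h import *
d=snap('scene')
a=d['color'][200:320,420:560];cv2.imwrite('pics/g7.png',cv2.resize(a,(560,480)))
E
```

```text
(no output)
```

View pics/g7.png

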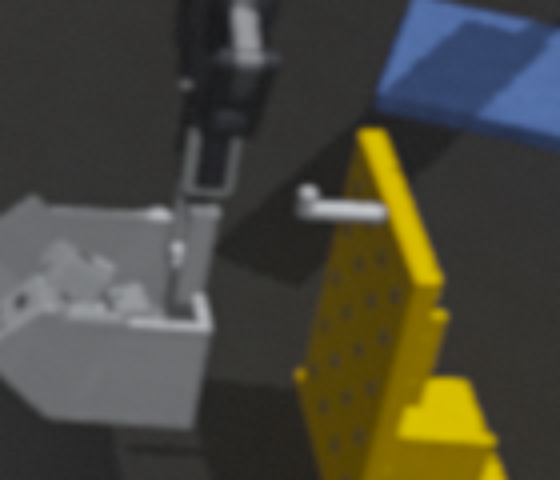

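```bash
python3 - <<'E'
from h import *
a=cv2.imread('pics/top0.png');d=snap('top')
g=cv2.cvtColor(a,cv2.COLOR_BGR2GRAY)[190:310,425:545]
m=cv2.inRange(cv2.medianBlur(g,3),75,255)
cs,_=cv2.findContours(m,cv2.RETR_EXTERNAL,cv2.CHAIN_APPROX_NONE)
c=max(cs,key=cv2.contourArea);h=cv2.convexHull(c)[:,0]
q=cv2.approxPolyDP(h,6,True)[:,0]+[425,190]
print(q)
for p in q:print(ray(d,*p,70)[:2].round(1))
E
```

```text
[[444 201]
 [534 210]
 [529 300]
 [438 290]]
[ 639.5 -253.6]
[ 625.6 -442.6]
[ 437.3 -426.6]
[ 452.8 -239.9]
```

Call:
apply_moves([
  [0, -0.5, 1],
  [0, -2, 2],
  [0.5, -4.5, 2],
  [1, -8, 2],
  [1.5, -11.5, 2],
  [2, -15, 2],
  [2.5, -18.5, 2],
  [3, -22, 2],
  [3, -25, 2],
  [3, -27, 2],
], fingers=[1, 1, 1, 1, 1, 1, 1, 1, 1, 1], yaw=[0, 0, 0, -1, -2, -4, -6, -8, -9, -10])

```text
clock: 38.05
position: [536.5, 28.2, 370.6]
ee_rot: [-0.701, 0.713, 0.013, 0.008]
contact_force: [1.0, 0.5, -4.8]
gripper_width: 27.5
```

Call:
apply_moves([
  [0.3, -2, 0],
  [0.6, -5, 0],
  [1, -8, 0],
  [1.2, -11, 0],
  [1.4, -14, 0],
  [1.5, -16.5, 0],
  [1.5, -18, 0],
  [1.5, -18.7, 0],
  [1.5, -18.7, 0],
  [1.5, -18.7, 0],
], fingers=[1, 1, 1, 1, 1, 1, 1, 1, 1, 1], yaw=[-1, -2, -3, -4, -4, -4, -4, -4, -4, -4])

```text
clock: 39.05
position: [551.3, -158.3, 370.6]
ee_rot: [-0.676, 0.736, 0.013, 0.008]
contact_force: [-0.1, -0.1, -3.7]
gripper_width: 27.3
```

```bash
cat > w.py <<'E'
from h import *
from scipy.spatial.transform import Rotation as R
s=read_state();M=R.from_quat(s['ee_rot']).as_matrix();y=M[:,1]
P=s['position']+155*M[:,2]
print(s['clock'],'jaw',(np.degrees(np.arctan2(y[1],y[0]))%360).round(1),'TCP',s['position'].round(1),'P',P.round(1),'tilt',M[:2,2].round(3))
n=np.array([-.078,-.997]);print('u',((P[:2]-[546.3,-246])@n).round(1),'lat',((P[:2]-[546.3,-246])@[.997,-.078]).round(1),'F',s['contact_force'].round(1))
E
python3 w.py
```

```text
39.05 jaw 175.1 TCP [ 551.3 -158.3  370.6] P [ 550.4 -153.5  215.7] tilt [-0.006  0.031]
u -92.5 lat -3.2 F [-0.1 -0.1 -3.7]
```

Call:
apply_moves([
  [0, 0, -1],
  [0, 0, -2.1],
  [0, -1, -2.1],
  [-0.2, -2, -2.1],
  [-0.3, -3.5, -1.7],
  [-0.4, -5, -1.2],
  [-0.5, -6.2, -1],
  [-0.6, -7.4, -0.8],
  [-0.7, -8.6, -0.6],
  [-0.7, -9.8, -0.5],
], fingers=[1, 1, 1, 1, 1, 1, 1, 1, 1, 1], yaw=[0, 0, 0, 0, 0, 0, 0, 0, 0, 0])

```text
clock: 40.05
position: [543.9, -256.7, 367.2]
ee_rot: [-0.676, 0.736, 0.013, 0.009]
contact_force: [-1.1, 5.2, 0.9]
gripper_width: 27.5
```

```bash
python3 w.py; python3 - <<'E'
from h import *
a=snap('scene')['color'][120:320,80:330]
b=snap('top')['color'][190:310,340:560]
cv2.imwrite('pics/g8.png',np.vstack([cv2.resize(a,(500,400)),cv2.resize(b,(366,200)) if 0 else cv2.copyMakeBorder(cv2.resize(b,(366,200)),0,0,0,134,0)]))
E
```

```text
40.05 jaw 175.1 TCP [ 543.9 -256.7  367.2] P [ 543.2 -251.7  212.3] tilt [-0.005  0.032]
u 6.0 lat -2.7 F [-1.1  5.2  0.9]
```

View pics/g8.png

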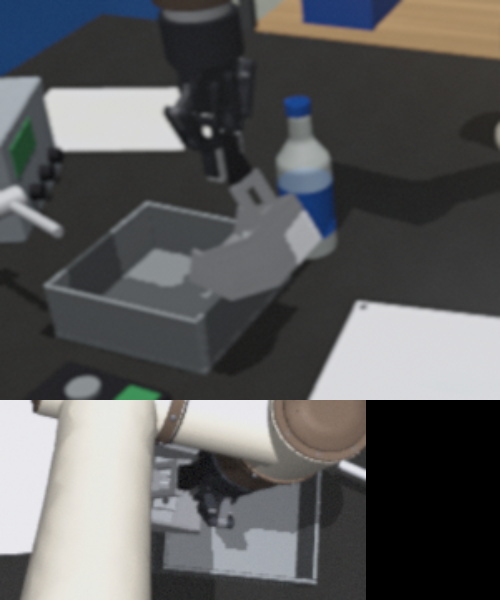

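Call:
apply_moves([
  [-0.1, -1.2, -0.2],
  [-0.2, -2.5, -0.4],
  [-0.3, -3.7, -0.8],
  [-0.4, -4.9, -1.2],
  [-0.5, -7, -2.3],
  [-0.7, -9, -3.8],
  [-0.8, -10.6, -5.6],
  [-0.9, -12, -7.7],
  [-1, -12.6, -8.8],
  [-1, -13, -10],
], fingers=[1, 1, 1, 1, 1, 1, 1, 1, 1, 1], yaw=[0, 0, 0, 0, 0, 0, 0, 0, 0, 0])

```text
clock: 41.15
position: [534.6, -391.4, 269.4]
ee_rot: [-0.676, 0.737, 0.008, 0.008]
contact_force: [-2.5, -6.0, 6.8]
gripper_width: 27.0
```

```bash
python3 w.py; python3 - <<'E'
from h import *
a=snap('scene')['color'][120:320,80:330]
b=snap('top')['color'][190:310,340:560]
cv2.imwrite('pics/g9.png',np.vstack([cv2.resize(a,(500,400)),cv2.copyMakeBorder(cv2.resize(b,(366,200)),0,0,0,134,0)]))
E
```

```text
41.15 jaw 175.1 TCP [ 534.6 -391.4  269.4] P [ 534.7 -387.9  114.4] tilt [0.    0.023]
u 142.4 lat -0.5 F [-2.5 -6.   6.8]
```

View pics/g9.png

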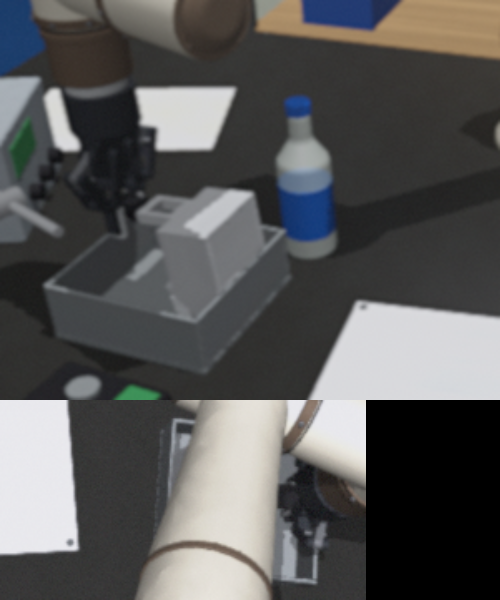

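Call:
apply_moves([
  [0, -0.5, 1.5],
  [0, -0.5, 3],
  [0, -0.5, 4.5],
  [0, -1.5, 4.5],
  [0, -0.3, 4.5],
  [0, -1.5, 4.5],
  [0, -0.3, 5],
  [0, -1.5, 5.5],
  [0, -0.5, 6],
  [0, -0.5, 6],
], fingers=[1, 1, 1, 1, 1, 1, 1, 1, 1, 1], yaw=[0, 0, 0, 0, 0, 0, 0, 0, 0, 0])

```text
clock: 42.25
position: [534.7, -396.4, 329.0]
ee_rot: [-0.676, 0.737, 0.008, 0.007]
contact_force: [0.4, -0.2, -1.2]
gripper_width: 27.2
```

```bash
python3 w.py; python3 - <<'E'
from h import *
a=snap('scene')['color'][120:320,80:330]
cv2.imwrite('pics/g10.png',cv2.resize(a,(750,600)))
E
```

```text
42.25 jaw 175.1 TCP [ 534.7 -396.4  329. ] P [ 534.7 -392.9  174.1] tilt [-0.     0.022]
u 147.4 lat -0.2 F [ 0.4 -0.2 -1.2]
```

View pics/g10.png

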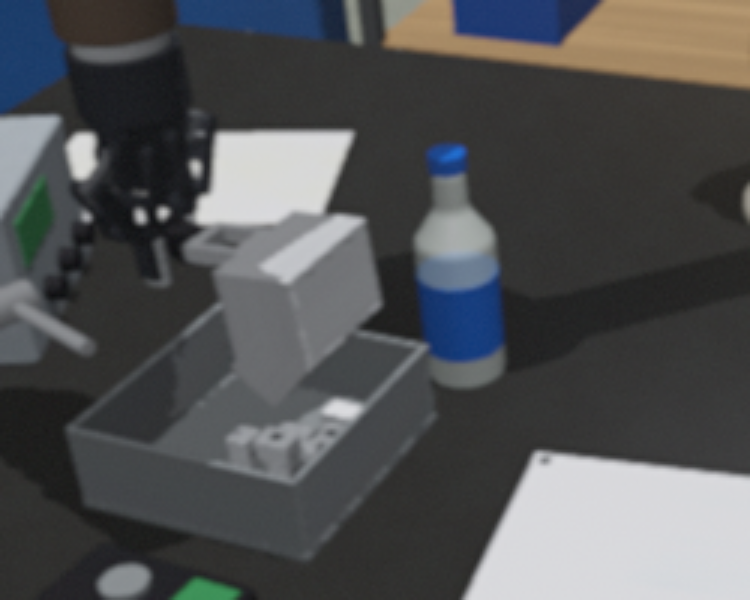

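All seven blocks look to be in the bin and the cup is empty (wrist force -1.2 N), still tilted about 97° in the grip. To bring it level, I'll hook its front floor edge on the rim of the bin's -x wall, away from the blocks.

Call:
apply_moves([
  [0, 0, 3],
  [0, 0, 5],
  [1, 0, 5],
  [2, 0.5, 5],
  [3, 1, 5],
  [4, 1.5, 5],
  [5, 1.5, 5],
  [6, 1.5, 5],
  [6, 1.5, 5],
  [6, 1.5, 5],
], fingers=[1, 1, 1, 1, 1, 1, 1, 1, 1, 1], yaw=[0, 8.5, 17, 25.5, 34, 42.5, 51, 59.5, 68, 76.5])

```text
clock: 43.3
position: [595.0, -381.3, 377.9]
ee_rot: [0.988, -0.157, -0.011, -0.001]
contact_force: [-0.5, -0.1, -2.6]
gripper_width: 27.3
```

Call:
apply_moves([
  [0, 0, 0],
  [0, 0, -2],
  [0, 0, -4],
  [0, 0, -4],
], fingers=[1, 1, 1, 1], yaw=[8.5, 13.5, 13.5, 13.5])

```text
clock: 43.7
position: [594.3, -380.8, 333.7]
ee_rot: [0.999, -0.04, -0.015, -0.001]
contact_force: [-0.8, 1.7, -2.8]
gripper_width: 27.0
```

```bash
cat >> w.py <<'E'
q=P[:2]-[449.1,-333.7];print('w',(q@[.997,-.078]).round(1),'t',(q@[-.078,-.997]).round(1))
E
python3 w.py
```

```text
43.7 jaw 265.4 TCP [ 594.3 -380.8  333.7] P [ 589.7 -380.2  178.8] tilt [-0.029  0.004]
u 130.4 lat 53.8 F [-0.8  1.7 -2.8]
w 143.8 t 35.4
```

Call:
apply_moves([
  [0.5, 0, -3],
  [0.5, 0, -6],
  [0.5, 0, -7.6],
  [-0.7, 0, -7.5],
  [-2.2, 0.2, -4.7],
  [-3.4, 0.3, -2.7],
  [-4.7, 0.4, -1.3],
  [-5.9, 0.5, -0.1],
  [-7.5, 0.6, 0.9],
  [-9, 0.7, 1.7],
], fingers=[1, 1, 1, 1, 1, 1, 1, 1, 1, 1], yaw=[0, 0, 0, 0, 0, 0, 0, 0, 0, 0])

```text
clock: 44.7
position: [504.6, -373.9, 354.1]
ee_rot: [0.999, -0.039, -0.011, 0.0]
contact_force: [4.7, -0.4, -2.1]
gripper_width: 27.3
```

```bash
python3 w.py; python3 - <<'E'
from h import *
a=snap('scene')['color'][120:320,80:330]
cv2.imwrite('pics/g11.png',cv2.resize(a,(500,400)))
E
```

```text
44.7 jaw 265.5 TCP [ 504.6 -373.9  354.1] P [ 501.3 -373.9  199.2] tilt [-0.021  0.   ]
u 131.0 lat -34.9 F [ 4.7 -0.4 -2.1]
w 55.2 t 36.0
```

View pics/g11.png

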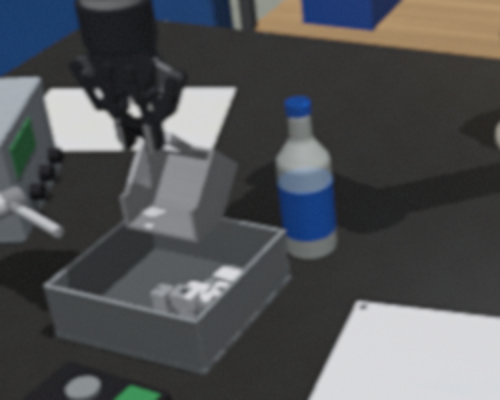

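Call:
apply_moves([
  [-1.3, 0.1, 0],
  [-2.4, 0.2, 0.3],
  [-3.6, 0.3, 0.5],
  [-4.8, 0.4, 0.6],
  [-6, 0.5, 0.6],
  [-7.2, 0.6, 0.5],
  [-8.3, 0.7, 0.3],
  [-9.5, 0.7, 0],
  [-9.8, 0.8, -0.2],
  [-9.8, 0.8, -0.2],
], fingers=[1, 1, 1, 1, 1, 1, 1, 1, 1, 1], yaw=[0, 0, 0, 0, 0, 0, 0, 0, 0, 0])

```text
clock: 45.75
position: [404.3, -366.3, 357.2]
ee_rot: [0.999, -0.039, -0.009, 0.002]
contact_force: [-0.5, 1.6, 12.4]
gripper_width: 27.1
```

```bash
python3 w.py
```

```text
45.75 jaw 265.5 TCP [ 404.3 -366.3  357.2] P [ 401.4 -366.8  202.2] tilt [-0.019 -0.003]
u 131.7 lat -135.0 F [-0.5  1.6 12.4]
w -45.0 t 36.7
```

Call:
apply_moves([
  [0, 0, 2],
  [0, 0, 4],
  [0, 0, 6],
  [2, 2, 8],
  [4, 6, 8],
  [6, 10, 8],
  [8, 14, 8],
  [8, 14, 8],
], fingers=[1, 1, 1, 1, 1, 1, 1, 1], yaw=[0, 0, 0, -8, -16, -24, -32, -32])

```text
clock: 46.55
position: [484.9, -223.1, 436.6]
ee_rot: [0.95, -0.312, -0.012, -0.001]
contact_force: [-0.9, 0.5, -2.6]
gripper_width: 27.1
```

Call:
apply_moves([
  [1, 4, 0],
  [2, 8, 0],
  [3, 12, 0],
  [4, 16, 0],
  [5, 20, 0],
  [5.5, 24, 0],
  [5.5, 28, 0],
  [5.5, 32, 0],
  [5.5, 35, 0],
  [5.5, 35, 0],
], fingers=[1, 1, 1, 1, 1, 1, 1, 1, 1, 1], yaw=[-8, -16, -24, -32, -40, -43, -43, -43, -43, -43])

```text
clock: 47.55
position: [539.4, 128.9, 435.7]
ee_rot: [0.771, -0.637, -0.011, -0.003]
contact_force: [-0.7, -0.7, -2.5]
gripper_width: 27.5
```

```bash
python3 w.py; python3 - <<'E'
from h import *
F=[]
for i in range(12):
    t=snap('top');F.append(read_state()['contact_force'])
print(np.mean(F,0).round(2),np.std(F,0).round(2))
s=snap('scene');cv2.imwrite('pics/s12.png',s['color']);cv2.imwrite('pics/t12.png',t['color'])
E
```

```text
47.55 jaw 190.8 TCP [539.4 128.9 435.7] P [537.3 131.9 280.7] tilt [-0.014  0.019]
u -376.1 lat -38.5 F [-0.7 -0.7 -2.5]
w 51.6 t -471.1
[-0.1  -0.09 -2.31] [0.55 0.42 0.44]
```

Call:
apply_moves([
  [-1, 4, 0],
  [-2, 8, 0],
  [-3, 12, 0],
  [-3.3, 15.5, 0],
  [-3.3, 17.3, -2],
  [-3.3, 17.3, -5],
  [-3.3, 17.3, -8],
  [-3.3, 17.3, -11],
  [-3.3, 17.3, -13.5],
  [-3.3, 17.3, -13.5],
], fingers=[1, 1, 1, 1, 1, 1, 1, 1, 1, 1], yaw=[0, 0, -1.4, -1.4, -1.4, -1.4, -1.4, -1.4, -1.4, -1.4])

```text
clock: 49.2
position: [506.0, 298.9, 297.7]
ee_rot: [0.761, -0.648, -0.011, -0.001]
contact_force: [-0.7, -0.4, -2.3]
gripper_width: 27.0
```

Call:
apply_moves([
  [0, 0, -0.4],
  [0, 0, -0.8],
  [0, 0, -1.2],
  [0, 0, -1.5],
  [0, 0, -1.7],
  [0, 0, -1.7],
  [0, 0, -1.7],
], fingers=[1, 1, 1, 1, 1, 1, 1], yaw=[0, 0, 0, 0, 0, 0, 0])

```text
clock: 49.9
position: [506.1, 300.4, 287.3]
ee_rot: [0.762, -0.648, -0.011, -0.004]
contact_force: [-9.8, 2.1, 21.3]
gripper_width: 27.8
```

```bash
python3 w.py
```

```text
49.9 jaw 189.3 TCP [506.1 300.4 287.3] P [504.4 303.5 132.3] tilt [-0.011  0.02 ]
u -544.6 lat -84.6 F [-9.8  2.1 21.3]
w 5.5 t -639.6
```

Call:
apply_moves([
  [0, 0, 0.3],
  [0, 0, 0.3],
  [0, 0, 0.3],
  [0, 0, 0.3],
  [0, 0, 2],
  [0, 0, 5],
  [0, 0, 9],
  [0, 0, 12],
  [0, -4, 12],
  [0, -8, 12],
], fingers=[0.4, 0.4, 0.4, 0.4, 0.4, 0.4, 0.4, 0.4, 0.4, 0.4], yaw=[0, 0, 0, 0, 0, 0, 0, 8, 16, 24])

```text
clock: 50.9
position: [506.2, 220.1, 407.5]
ee_rot: [0.882, -0.472, -0.011, -0.002]
contact_force: [1.3, 0.1, -0.8]
gripper_width: 51.3
```

Call:
apply_moves([
  [0, -4, 0],
  [0, -8, 0],
  [0, -12, 0],
  [0, -16, 0],
  [0, -20, 0],
  [0, -24, 0],
  [0, -27, 0],
  [0, -27, 0],
  [0, -27, 0],
], fingers=[0.4, 0.4, 0.4, 0.4, 0.4, 0.4, 0.4, 0.4, 0.4], yaw=[8, 16, 24, 32, 40, 48, 56, 64, 66])

```text
clock: 51.8
position: [506.1, -51.2, 406.7]
ee_rot: [0.996, 0.085, -0.012, 0.004]
contact_force: [-0.8, 0.1, -0.3]
gripper_width: 50.9
```

```bash
python3 w.py; python3 - <<'E'
from h import *
s=snap('scene')['color'];t=snap('top')['color']
cv2.imwrite('pics/s13.png',s);cv2.imwrite('pics/t13.png',t)
R=cv2.resize
A=R(s[215:305,95:235],(400,260),interpolation=2);B=R(t[195:305,430:540],(400,340),interpolation=2)
C=R(s[220:320,400:560],(400,260),interpolation=2);D=R(t[210:310,110:230],(400,340),interpolation=2)
cv2.imwrite('pics/g12.png',np.vstack([np.hstack([A,C]),np.hstack([B,D])]))
E
```

```text
51.8 jaw 279.7 TCP [506.1 -51.2 406.7] P [502.6 -52.9 251.8] tilt [-0.022 -0.01 ]
u -189.2 lat -58.6 F [-0.8  0.1 -0.3]
w 31.4 t -284.2
```

View pics/g12.png

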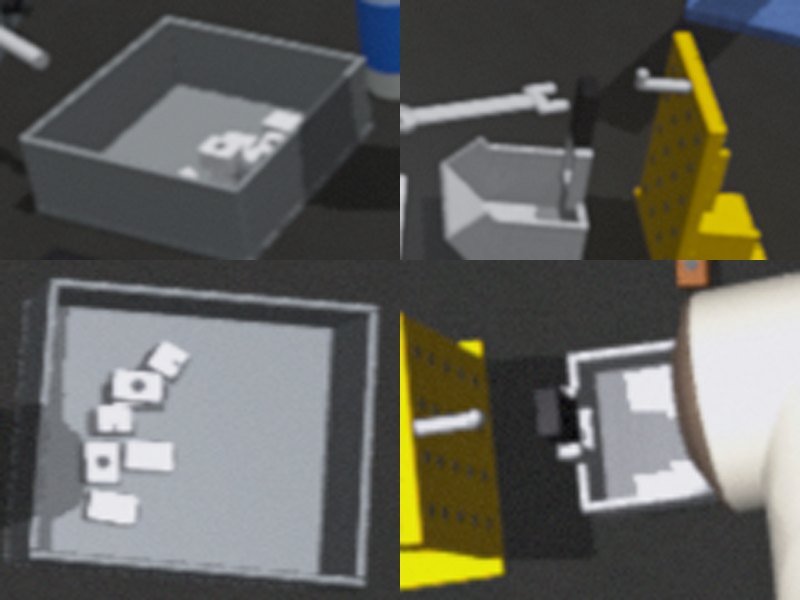

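Call:
apply_moves([
  [0, -5, 0],
  [0, -10, 0],
  [0, -15, 0],
  [0, -20, 0],
  [0, -24, 0],
  [0, -24, 0],
], fingers=[0.4, 0.4, 0.4, 0.4, 0.4, 0.4], yaw=[0, 0, 0, 0, 0, 0])

```text
clock: 52.5
position: [505.9, -294.3, 405.5]
ee_rot: [0.997, 0.081, -0.012, 0.004]
contact_force: [0.1, 0.8, -0.5]
gripper_width: 51.2
```

```bash
python3 - <<'E'
from h import *
s=snap('scene');t=snap('top')
def r(d,p):
    T=d['camera_from_world'];R=T[:3,:3];v=R.T@np.linalg.inv(d['mtx'])@np.array([*p,1.]);return -R.T@T[:3,3],v/np.linalg.norm(v)
for a in((173.8,263.5),):
  for b in((467.3,236),(457.6,260)):
    c1,v1=r(s,a);c2,v2=r(t,b)
    k=np.linalg.lstsq(np.c_[v1,-v2],c2-c1,rcond=None)[0];p,q=c1+k[0]*v1,c2+k[1]*v2
    print(b,((p+q)/2).round(1),'gap',np.linalg.norm(p-q).round(1))
# cup: floor corners in top image
o=np.array([508.7,276.1]);X=np.array([-.162,.987]);Y=np.array([-.987,-.162])
cc=lambda x,y,z:proj(t,[*(o+x*X+y*Y),z])
dst=np.float32([[0,0],[29,0],[29,21],[0,21]])
src=np.float32([cc(29,44,4),cc(29,-44,4),cc(-32,-44,4),cc(-32,44,4)])
g=cv2.cvtColor(t['color'],cv2.COLOR_BGR2GRAY)
print(src.round(1).tolist());print(cv2.warpPerspective(g,cv2.getPerspectiveTransform(src,dst),(30,22))[::2,::2])
m=g[170:292,230:388];print('dark px plate',cv2.findNonZero(cv2.inRange(cv2.medianBlur(m,3),0,150)).shape)
E
python3 det.py
```

```text
(467.3, 236) [ 568.5 -304.2   53.8] gap 3.6
(457.6, 260) [ 528.7 -309.3   22.2] gap 34.4
[[181.89999389648438, 281.79998779296875], [177.6999969482422, 241.60000610351562], [205.6999969482422, 237.89999389648438], [210.1999969482422, 277.8999938964844]]
[[120 228 222 223 164 163 162 165 163 163 184 211 224 220 215]
 [126 232 232 222 164 164 164 165 163 161 209 233 233 232 198]
 [120 233 233 213 166 166 166 165 163 166 222 233 232 233 220]
 [120 233 233 224 167 167 166 166 166 166 231 233 233 234 216]
 [125 232 233 227 214 165 166 166 164 206 232 233 233 233 218]
 [119 233 232 233 211 166 167 167 166 231 233 233 233 233 220]
 [106 225 234 232 197 164 163 164 166 231 233 234 233 233 211]
 [ 97 210 230 231 220 187 212 174 180 230 231 229 231 231 192]
 [ 93 189 206 205 205 206 203 201 203 202 203 203 204 203 195]
 [107 192 205 205 203 205 204 202 203 203 203 204 202 204 195]
 [115 199 207 208 208 207 207 208 207 206 206 206 206 206 205]]
dark px plate (2770, 1, 2)
52.6 [ 506.  -291.3  405.8] jaw 279.5 j6 1.97
[374.5 176.2] 10 [ 701.3 -112.5]
[234.5 183.5] 12 [676.  192.5]
[381.8 275. ] 10 [ 485.  -130.4]
[385.9 277.1] 8 [ 480.7 -139.1]
[238.4 283.4] 13 [459.  174.2]
grasp [ 502.4 -292.7  250.9]
```

Seven blocks are in the bin, six visible plus one under the stacked block (its top at about z = 50). The cup is empty and upright, so I'll regrip it across its thickness for hanging.

Call:
apply_moves([
  [0, 4.5, 0],
  [0, 9, 0],
  [0, 13.5, 0],
  [0, 18, 0],
  [0, 22.5, 0],
  [0, 27, 0],
  [0, 31.5, 0],
  [0, 36, 0],
  [0, 39, 0],
  [0, 40, 0],
], fingers=[0.5, 0.5, 0.5, 0.5, 0.5, 0.5, 0.5, 0.5, 0.5, 0.5], yaw=[0, 0, 0, 0, 0, 0, 0, 0, 0, 0])

```text
clock: 53.65
position: [505.2, 113.4, 406.4]
ee_rot: [0.996, 0.086, -0.012, 0.004]
contact_force: [1.0, 0.1, 0.5]
gripper_width: 42.6
```

Call:
apply_moves([
  [0, 4.5, 0],
  [0, 9, 0],
  [0, 13.5, 0],
  [0, 17, 0],
  [0, 19.5, 0],
  [0, 20, 0],
  [0, 20, -2],
  [0, 20, -4],
  [0, 20, -4],
  [0, 20, -4],
], fingers=[0.5, 0.5, 0.5, 0.5, 0.5, 0.5, 0.5, 0.5, 0.5, 0.5], yaw=[0, 0, 0, 0, 0, 0, 0, 0, 0, 0])

```text
clock: 54.65
position: [505.2, 312.9, 366.8]
ee_rot: [0.996, 0.086, -0.012, 0.004]
contact_force: [-0.0, -0.6, 0.8]
gripper_width: 42.6
```

```bash
python3 w.py; python3 - <<'E'
from h import *
s=snap('scene');g=cv2.cvtColor(cv2.imread('pics/s13.png'),cv2.COLOR_BGR2GRAY)
for z in(110,132,154):print(z,proj(s,[503.8,304.3,z]).round(1))
print(g[244:276:3,455:482])
E
```

```text
54.65 jaw 279.9 TCP [505.2 312.9 366.8] P [501.7 311.4 211.9] tilt [-0.022 -0.01 ]
u -552.2 lat -87.9 F [-0.  -0.6  0.8]
w 2.2 t -647.2
110 [462.1 271. ]
132 [463.9 261.9]
154 [465.6 252.5]
[[ 50  51  51  51  50  51  50  50  52  50  52  50  52  49  51  50  48  50
   52  51  52  51  52  51  52  53  52]
 [ 52  52  50  53  51  52  50  51  52  51  51  52  50  53  51  52  51  50
   51  50  52  52  51  51  52  53  52]
 [ 50  48  50  53  55  52  51  48  49  52  51  50  52  52  51  48  42  39
   42  41  43  42  42  46  51  53  53]
 [190 190 190 191 193 187 159 107  58  50  52  52  50  52  48  43  32  33
   38  41  42  42  42  44  44  48  45]
 [192 177 148 112  89  79  68  55  47  48  49  51  51  49  46  36  29  28
   35  41  42  41  41  40  41  36  35]
 [190 197 196 185 168 166 180 190 192 190 184 160 113  62  43  29  26  27
   27  30  29  27  29  29  32  36  37]
 [122 151 163 166 160 154 145 136 127 120 111  96  73  49  33  28  28  26
   29  29  30  30  30  30  36  38  35]
 [ 51  53  52  51  52  51  52  49  50  50  52  50  48  40  33  28  27  28
   31  30  30  28  30  34  41  39  38]
 [ 54  55  52  52  54  54  53  52  53  55  53  52  45  35  27  27  32  30
   28  32  30  33  39  48  53  52  52]
 [ 54  53  54  54  53  53  54  55  53  54  55  55  52  44  31  30  32  30
   30  30  33  37  45  53  53  53  53]
 [ 50  50  53  51  50  53  52  52  50  53  56  68  76  66  44  29  29  28
   30  28  30  40  48  53  53  53  53]]
```

```bash
python3 - <<'E'
from h import *
s=snap('scene');t=snap('top')
print('top ray z156',ray(t,153.6,254.7,156).round(1),'scene ray z156',ray(s,475,252,156).round(1))
g=cv2.cvtColor(cv2.imread('pics/t13.png'),cv2.COLOR_BGR2GRAY)
print(g[246:266:2,144:170])
E
```

```text
top ray z156 [499.7 322.3 156. ] scene ray z156 [500.  321.5 156. ]
[[ 34  39  43  38  36  43  36  41  36  34  41  45  38  37  54  61 102 199
  222 163  85  70  69  72  98 142]
 [ 37  38  41  40  36  46  52  64  66  64  65  70  56  44  76 124 191 218
  174 103  73  68  71  70  88 136]
 [ 39  37  38  35  42  39  59  72  74  73  73  74  62  36  27  33  65 104
   87  69  71  66  67  68  76 123]
 [ 40  39  39  38  41  41  49  67  74  74  77  74  68  43  20  18  20  20
   30  60  76  76  77  71  72 109]
 [ 43  37  35  39  38  37  41  55  74  74  77  78  71  56  24  21  25  25
   43 113 186 214 206 148  86 106]
 [ 38  42  39  39  34  33  42  66  76  79  78  77  75  56  31  14  14  20
   25 100 203 229 201 131  78  95]
 [ 40  35  40  39  38  39  41  63  79  79  79  79  78  57  36  15  24  21
   24  81 198 228 204 139  87  85]
 [ 38  35  40  40  40  37  36  59  72  79  78  72  67  50  35  18  24  18
   11  51 127 184 217 179 105  82]
 [ 36  38  38  36  43  42  40  39  39  37  30  25  20  24  20  21  23  15
   21  41 110 161 213 184 110  81]
 [ 41  39  36  41  40  37  40  38  39  39  38  36  46  97 121 133 155 192
  203 169 132 167 198 178 119  81]]
```

The two rays agree: the grip is at (499.8, 322), about 17 mm nearer the panel than planned because it slid in the pads. I'll regrip with a narrower opening to keep off the peg.

Call:
apply_moves([
  [0.4, 0.6, 0],
  [0.4, 0.6, 0],
  [0.4, 0.6, -2],
  [0.4, 0.6, -4],
  [0.4, 0.6, -6],
  [0.4, 0.6, -7.5],
  [0.4, 0.6, -7.5],
  [0.4, 0.6, -7.5],
], fingers=[0.65, 0.65, 0.65, 0.65, 0.65, 0.65, 0.65, 0.65], yaw=[0, -0.5, -0.5, -0.5, -0.5, -0.5, -0.5, -0.5])

```text
clock: 55.6
position: [509.4, 319.4, 299.6]
ee_rot: [0.996, 0.083, -0.009, 0.002]
contact_force: [-11.6, -5.3, 26.2]
gripper_width: 29.8
```

```bash
python3 w.py
```

```text
55.6 jaw 279.6 TCP [509.4 319.4 299.6] P [506.8 318.6 144.7] tilt [-0.017 -0.006]
u -559.8 lat -83.4 F [-11.6  -5.3  26.2]
w 6.6 t -654.8
```

Call:
apply_moves([
  [0, 0, 2],
  [0, 0, 5],
  [0, 0, 8],
  [0, -4, 10],
  [0, -8, 10],
  [0, -8, 10],
], fingers=[0.65, 0.65, 0.65, 0.65, 0.65, 0.65], yaw=[0, 0, 0, 0, 0, 0])

```text
clock: 56.2
position: [509.0, 236.2, 401.3]
ee_rot: [0.997, 0.082, -0.008, 0.002]
contact_force: [-0.0, 0.4, 0.3]
gripper_width: 30.0
```

Call:
apply_moves([
  [0, -4.5, 0],
  [0, -9, 0],
  [0, -13.5, 0],
  [0, -18, 0],
  [0, -22.5, 0],
  [0, -27, 0],
  [0, -31.5, 0],
  [0, -36, 0],
  [0, -39, 0],
  [0, -39, 0],
], fingers=[0.5, 0.5, 0.5, 0.5, 0.5, 0.5, 0.5, 0.5, 0.5, 0.5], yaw=[0, -8, -16, -24, -32, -40, -48, -56, -64, -72])

```text
clock: 57.2
position: [509.1, -156.7, 401.0]
ee_rot: [0.852, -0.524, -0.007, -0.003]
contact_force: [-1.3, 0.4, 0.2]
gripper_width: 42.4
```

```bash
python3 w.py; python3 - <<'E'
from h import *
s=snap('scene');t=snap('top');cv2.imwrite('pics/s14.png',s['color']);cv2.imwrite('pics/t14.png',t['color'])
a=cv2.cvtColor(cv2.imread('pics/t13.png'),cv2.COLOR_BGR2GRAY);b=cv2.cvtColor(t['color'],cv2.COLOR_BGR2GRAY)
print(b[242:270:2,140:170])
print(cv2.cvtColor(s['color'],cv2.COLOR_BGR2GRAY)[244:292:3,455:484])
E
```

```text
57.2 jaw 206.8 TCP [ 509.1 -156.7  401. ] P [ 507.7 -154.6  246.1] tilt [-0.009  0.013]
u -88.1 lat -45.6 F [-1.3  0.4  0.2]
w 44.4 t -183.1
[[ 39  34  39  40  40  32  42  38  39  40  37  42  41  38  39  41  39  34
   37  56 127 205 193 122  75  70  68  73  75  78]
 [ 42  36  43  40  34  38  38  40  38  32  39  36  38  37  40  38  41  38
   40  46 104 200 205 139  80  69  68  74 103 141]
 [ 38  39  40  41  43  35  43  34  40  39  37  35  38  37  40  42  41  45
   54  57 101 201 220 160  84  69  67  74  99 143]
 [ 39  42  39  36  39  39  41  40  40  38  54  54  66  64  67  68  56  37
   79 124 195 218 173  99  74  72  69  68  88 137]
 [ 38  41  39  37  41  36  39  42  41  38  56  67  73  72  74  73  63  41
   28  33  71 103  87  65  67  69  68  72  78 125]
 [ 38  36  42  41  43  39  36  39  37  41  46  63  72  73  75  75  66  49
   25  23  19  15  31  55  73  78  75  72  73 109]
 [ 42  38  33  41  38  40  38  42  41  40  42  57  74  76  74  74  75  53
   24  22  18  19  40 111 185 211 208 148  87 103]
 [ 37  36  40  40  39  40  34  39  42  36  39  69  75  77  79  76  74  50
   29  16 
[... 2028 characters left out ...]
 52  52  53  50  57  66  75  66  44  31  27  30
   30  28  31  41  49  52  52  55  52  52  53]
 [150 150 145 140 139 134 130 132 135 130 113  96  92  90  96 119 133 137
  135 135 125 104  70  53  51  52  52  53  53]
 [108 108 109 110 111 110 110 110 109 109 102 100 103  98  97 116 133 138
  139 141 139 120  80  52  51  55  52  52  55]
 [111 112 112 112 113 112 111 112 109 101  96 104 107 101  99 107 110 110
  110 106  95  76  57  53  52  54  51  53  51]
 [113 112 113 112 114 112 110 108 102 100 126 158 164 139 113 109 110 109
  108 102  85  63  52  53  52  53  53  54  55]
 [111 112 113 112 112 111 108 108 100  93 113 146 149 122 109 111 111 110
  109  96  71  54  54  55  53  54  54  56  54]]
```

The cup hasn't moved, so the gripper must have met the peg. I'll grip the handle across its width instead (that hold stayed level under load) and hang it that way.

Call:
apply_moves([
  [0, 4.5, 0],
  [0, 9, 0],
  [0, 13.5, 0],
  [0, 18, 0],
  [0, 22.5, 0],
  [0, 27, 0],
  [-0.4, 31.5, 0],
  [-0.8, 36, 0],
  [-0.8, 40, 0],
  [-0.8, 40, 0],
], fingers=[0.3, 0.3, 0.3, 0.3, 0.3, 0.3, 0.3, 0.3, 0.3, 0.3], yaw=[-4, -8, -12, -16, -17.5, -17.5, -17.5, -17.5, -17.5, -17.5])

```text
clock: 58.3
position: [500.6, 250.5, 400.8]
ee_rot: [0.768, -0.641, -0.007, -0.005]
contact_force: [0.9, -0.8, -0.5]
gripper_width: 59.4
```

Call:
apply_moves([
  [0, 4, 0],
  [0, 7, 0],
  [0, 7.7, -2],
  [0, 7.7, -4],
  [0, 7.7, -4],
  [0, 7.7, -4],
], fingers=[0.3, 0.3, 0.3, 0.3, 0.3, 0.3], yaw=[0, 0, 0, 0, 0, 0])

```text
clock: 58.9
position: [500.6, 327.7, 361.2]
ee_rot: [0.768, -0.64, -0.006, -0.005]
contact_force: [0.6, -0.1, 0.4]
gripper_width: 60.2
```

```bash
python3 w.py
```

```text
58.9 jaw 190.4 TCP [500.6 327.7 361.2] P [500.  330.2 206.2] tilt [-0.004  0.016]
u -570.8 lat -91.1 F [ 0.6 -0.1  0.4]
w -1.0 t -665.8
```

Call:
apply_moves([
  [0, -0.8, 0],
  [0, -0.8, -3],
  [0, -0.8, -6],
  [0, -0.8, -7.2],
  [0, -0.8, -7.2],
], fingers=[0.3, 0.3, 0.3, 0.3, 0.3], yaw=[-1, -1, -1, -1, -1])

```text
clock: 59.4
position: [500.5, 319.0, 288.4]
ee_rot: [0.763, -0.647, -0.006, -0.004]
contact_force: [0.7, 0.2, 0.2]
gripper_width: 59.9
```

No contact. Close and lift 83 mm.

Call:
apply_moves([
  [0, 0, 0],
  [0, 0, 0],
  [0, 0, 0],
  [0, 0, 0],
  [0, 0, 0],
  [0, 0, 0],
], fingers=[1, 1, 1, 1, 1, 1], yaw=[0, 0, 0, 0, 0, 0])

```text
clock: 60.0
position: [501.1, 319.6, 290.3]
ee_rot: [0.763, -0.646, -0.006, -0.006]
contact_force: [0.3, 1.9, 5.8]
gripper_width: 27.2
```

Call:
apply_moves([
  [0, 0, 0.5],
  [0, 0, 2],
  [0, 0, 4],
  [0, 0, 6],
  [0, 0, 7.5],
  [0, 0, 8.3],
  [0, 0, 8.3],
  [0, 0, 8.3],
], fingers=[1, 1, 1, 1, 1, 1, 1, 1], yaw=[0, 0, 0, 0, 0, 0, 0, 0])

```text
clock: 60.8
position: [500.7, 319.4, 372.2]
ee_rot: [0.763, -0.647, -0.006, -0.005]
contact_force: [-0.5, 0.1, -2.2]
gripper_width: 27.0
```

```bash
python3 w.py; python3 - <<'E'
from h import *
s=snap('scene');cv2.imwrite('pics/s15.png',s['color']);g=cv2.cvtColor(s['color'],cv2.COLOR_BGR2GRAY)
# cup mask: measure floor edge & lip via expected points
o=np.array([500.2,321.8])-29*np.array([-.162,.987]);X=np.array([-.162,.987]);Y=np.array([-.987,-.162])
for n,p in dict(backbot=(36,-48,0),frontbot=(-32,-48,0),lip=(-69,-48,40),backtop=(36,-48,60)).items():
    u,v=proj(s,[*(o+p[0]*X+p[1]*Y),p[2]+83]);print(n,u.round(1),v.round(1))
m=cv2.inRange(cv2.medianBlur(s['color'],3),(85,85,85),(255,255,255))[180:330,395:500]
n,l,st,c=cv2.connectedComponentsWithStats(m)
i=1+np.argmax(st[1:,4]);print(st[i]);cs,_=cv2.findContours((l==i).astype('uint8'),0,1)
print((cv2.approxPolyDP(max(cs,key=len),2.5,True)[:,0]+[395,180]).tolist())
E
```

```text
60.8 jaw 189.4 TCP [500.7 319.4 372.2] P [500.1 321.8 217.3] tilt [-0.004  0.015]
u -562.4 lat -90.3 F [-0.5  0.1 -2.2]
w -0.2 t -657.5
backbot 476.0 297.5
frontbot 440.2 295.0
lip 423.2 277.1
backtop 481.4 272.4
[   0   60   89   58 3143]
[[395, 261], [397, 270], [420, 265], [423, 279], [441, 295], [475, 297], [482, 273], [479, 262], [483, 243], [454, 244], [436, 240], [421, 251], [419, 260]]
```

The measured cup outline agrees with the predicted one to about 2 px, so it's level and 83 mm up. Next, slide it onto the peg.

Call:
apply_moves([
  [-0.1, 0.7, 0],
  [-0.2, 1.5, 0],
  [-0.4, 2.3, 0],
  [-0.5, 3.1, 0],
  [-0.6, 3.9, 0],
  [-0.8, 4.7, 0],
  [-0.9, 5.5, 0],
  [-1, 6.1, 0],
  [-1, 6.3, 0],
  [-1, 6.3, 0],
], fingers=[1, 1, 1, 1, 1, 1, 1, 1, 1, 1], yaw=[0, 0, 0, 0, 0, 0, 0, 0, 0, 0])

```text
clock: 61.85
position: [490.7, 382.7, 371.9]
ee_rot: [0.763, -0.646, -0.006, -0.004]
contact_force: [0.4, -0.6, -2.2]
gripper_width: 27.2
```

```bash
python3 w.py | head -2; python3 - <<'E'
from h import *
s=snap('scene')
f=np.array([488.75,394.7]);X=np.array([-.162,.987]);Y=np.array([-.987,-.162]);o=f-38*X
for n,p in dict(backbot=(36,-48,0),frontbot=(-32,-48,0),lip=(-69,-48,40),backtop=(36,-48,60)).items():
    print(n,proj(s,[*(o+p[0]*X+p[1]*Y),p[2]+83]).round(1))
m=cv2.inRange(cv2.medianBlur(s['color'],3),(85,85,85),(255,255,255))[180:330,415:520]
n,l,st,c=cv2.connectedComponentsWithStats(m)
i=1+np.argmax(st[1:,4]);cs,_=cv2.findContours((l==i).astype('uint8'),0,1)
print((cv2.approxPolyDP(max(cs,key=len),2.5,True)[:,0]+[415,180]).tolist())
E
```

```text
61.85 jaw 189.5 TCP [490.7 382.7 371.9] P [490.  384.9 216.9] tilt [-0.004  0.015]
u -624.7 lat -105.3 F [ 0.4 -0.6 -2.2]
backbot [510.6 300.2]
frontbot [474.4 297.6]
lip [457.9 279.6]
backtop [517.1 275. ]
[[415, 261], [415, 266], [452, 261], [456, 280], [473, 297], [509, 300], [516, 277], [514, 262], [519, 245], [507, 244], [504, 247], [467, 243], [447, 256]]
```

Clean, with no contact. Lower 15 mm onto the peg.

Call:
apply_moves([
  [0, 0.1, -0.4],
  [0, 0.1, -0.8],
  [0, 0.1, -1.2],
  [0, 0.1, -1.5],
  [0, 0.1, -1.6],
  [0, 0.1, -1.6],
  [0, 0.1, -1.6],
], fingers=[1, 1, 1, 1, 1, 1, 1], yaw=[0, 0, 0, 0, 0, 0, 0])

```text
clock: 62.6
position: [490.5, 383.1, 358.0]
ee_rot: [0.763, -0.646, -0.006, -0.004]
contact_force: [-3.6, -1.8, 5.7]
gripper_width: 27.0
```

Call:
apply_moves([
  [0, 0, 0],
  [0, 0, 0],
  [0, 0, 0],
  [0, 0, 0],
  [0, 0, 0],
  [0, 0, 2],
  [0, 0, 4],
  [0, 0, 7],
  [0, 0, 10],
  [0, 0, 13],
], fingers=[0.8, 0.6, 0.4, 0.4, 0.4, 0.4, 0.4, 0.4, 0.4, 0.4], yaw=[0, 0, 0, 0, 0, 0, 0, 0, 0, 0])

```text
clock: 63.6
position: [490.5, 383.0, 489.1]
ee_rot: [0.763, -0.646, -0.006, -0.004]
contact_force: [-0.1, 0.3, 0.0]
gripper_width: 51.2
```

Call:
apply_moves([
  [0, -3, 0],
  [0, -7, 0],
  [0, -11, 0],
  [0, -15, 0],
  [0, -20, 0],
  [0, -25, 0],
  [0, -29, 0],
  [0, -32, 0],
  [0, -33, 0],
  [0, -33, 0],
], fingers=[0.4, 0.4, 0.4, 0.4, 0.4, 0.4, 0.4, 0.4, 0.4, 0.4], yaw=[0, 0, 0, 0, 0, 0, 0, 0, 0, 0])

```text
clock: 64.6
position: [490.5, 52.0, 489.3]
ee_rot: [0.762, -0.647, -0.006, -0.005]
contact_force: [-0.1, 0.6, -0.4]
gripper_width: 51.2
```

```bash
python3 - <<'E'
from h import *
def poly(c):
    m=cv2.inRange(cv2.medianBlur(c,3),(85,85,85),(255,255,255))[180:330,415:520]
    n,l,st,_=cv2.connectedComponentsWithStats(m)
    i=1+np.argmax(st[1:,4]);cs,_=cv2.findContours((l==i).astype('uint8'),0,1)
    return (cv2.approxPolyDP(max(cs,key=len),2.5,True)[:,0]+[415,180]).tolist()
s=snap('scene');s0=cv2.imread('pics/scene0.png')
print(poly(s0));print(poly(s['color']))
d=cv2.absdiff(s['color'],s0).max(2)
print('cup/stand diff px',(d[200:350,415:600]>40).sum(),'of',d[200:350,415:600].size)
for n,(a,b,c,e) in dict(pliers=(340,380,170,270),driver=(360,410,275,395),tape=(365,400,420,470),meter=(300,345,90,170),bottle=(165,250,215,250),wrench=(250,275,390,450)).items():print(n,(d[a:b,c:e]>40).sum())
t=snap('top')['color'];t13=cv2.imread('pics/t13.png');print('bin diff',(cv2.absdiff(t,t13).max(2)[200:300,440:535]>40).sum(), 'top cup diff',(cv2.absdiff(t,cv2.imread('pics/top0.png')).max(2)[215:315,85:195]>40).sum())
print(read_state()['contact_force'].round(1))
E
```

```text
[[518, 251], [501, 250], [498, 246], [493, 252], [468, 248], [447, 256], [415, 260], [415, 266], [450, 261], [456, 286], [473, 303], [509, 306], [516, 283], [513, 271]]
[[517, 251], [500, 250], [497, 246], [493, 252], [466, 249], [447, 256], [415, 260], [415, 266], [450, 261], [456, 287], [473, 303], [509, 306], [515, 286], [513, 269]]
cup/stand diff px 27 of 27750
pliers 0
driver 0
tape 0
meter 0
bottle 0
wrench 0
bin diff 220 top cup diff 6573
[ 1.   0.1 -0.3]
```

```bash
python3 - <<'E'
from h import *
t=snap('top')['color'];t13=cv2.imread('pics/t13.png')
m=cv2.inRange(cv2.absdiff(t,t13).max(2)[200:300,440:535],40,255)
n,l,st,c=cv2.connectedComponentsWithStats(m)
for i in range(1,n):
    if st[i,4]>8:print(st[i,:4]+[440,200,0,0],st[i,4])
for im in(t13,t):
    b=cv2.inRange(cv2.cvtColor(im,cv2.COLOR_BGR2GRAY),205,255)[200:300,440:535]
    n,l,st,c=cv2.connectedComponentsWithStats(b);print([(c[i]+[440,200]).round().tolist()+[int(st[i,4])] for i in range(1,n) if st[i,4]>15])
E
```

```text
[440 242   3  35] 58
[445 249   9  29] 167
[[476.0, 226.0, 62], [467.0, 235.0, 88], [461.0, 245.0, 68], [471.0, 258.0, 104], [458.0, 260.0, 84], [461.0, 274.0, 108]]
[[476.0, 226.0, 61], [467.0, 235.0, 91], [461.0, 245.0, 68], [471.0, 258.0, 104], [458.0, 260.0, 82], [461.0, 274.0, 109]]
```

The bin differences are only the arm's shadow; the blocks haven't moved. Handing in.

```bash
python3 -c "
from bench import *
print(job_done())"
```

```text
the job is handed in; nothing more can be done
None
```

I stood the cup on the bench, gathered all seven blocks into it one by one, poured them into the grey bin and hung the empty cup back on its peg. I handed the job in at about 65 s. To pour, I let the handle turn in the grip while pressing the cup's front floor edge on the bin rim.

**Last checks**
- **Cup:** its outline on the peg matches the first picture within 1–3 px.
- **Bystanders:** the scene view shows no change at any of the six.
- **Blocks:** they lie still in the bin. I could see six directly; the seventh I inferred lies under a stacked block, whose top I measured at about 54 mm. The plate and the cup showed no blocks.

**What went wrong or disagreed**
- **Cup position:** the grip slid in the pads during levelling, so the cup stood about 17 mm off plan. I corrected this from two camera rays.
- **Peg contact:** one regrip attempt touched something at about 26 N, most likely the peg. The cup did not move, and I hung it with the other grip instead.
- **Empty-cup weight:** the force reading was 2.3 N against the 1.8 N expected. I took that as sensor bias, because the loaded reading was also about 0.5 N high.

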